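# Fit a new filter in the air purifier and lock its base cover

### The job

The desk air purifier stands upside down, open for its filter change. Lower the clean white filter with the green handle gently into it until it stands on the bottom, put the grey base cover on so that its two lugs drop through the two gaps in the rim, and twist it clockwise (seen from above) until it clicks locked at the orange dots. Leave the dirty brown filter and the rest of the desk as they are.

Things in the scene. Friction and masses are not known exactly. Their poses are not given: they have to be found in the camera images.
- purifier: White drum, 184 mm across, 186 mm high to its rim, upside down on a round black mat (210 mm across), open base up; it cannot be shifted. Origin: centre of the mat's underside on the desk, z up; its +x and -x axes run through the two collar gaps (a short black mark on the rim beside each). Four rubber feet, 10 mm wide, 12 mm high, stand on the rim at radius 85.5 mm, 50, 140, 230, 320 deg from +x.
- purifier_floor (a point): Centre of the floor of the cavity that takes the filter, 50 mm above the desk; the cavity is 121 mm wide. Axes as the purifier.
- purifier_rim (a point): Centre of the rim, 186 mm above the desk, level with the top of a grey collar of 124 mm inner diameter, 8 mm thick. The collar's two gaps are 38 deg wide. A lug let down through a gap can turn clockwise only, 80 deg to an end stop; over the last 27 deg two sprung balls resist (0.1 to 0.2 N m), then snap in behind the lugs and hold them: the click. Axes as the purifier.
- lock_mark: The locked position. Origin as the purifier's; the x axis points from the drum's centre to one of the two orange dots on the rim (the other is opposite), 80.5 deg clockwise from the purifier's x. The cover is locked when its bar lies along this x axis, either way round.
- cover_center (a point): Grey round base cover, 156 mm across, 29 mm high, 180 to 290 g, loose on the desk, grip up. The point: on its axis, half-way up (14.5 mm above its underside); x along the grip bar, z up; the same after half a turn. The flange, 5 mm thick, has its lower face 18 mm above the underside; seated, that face lies on the rim. If the lugs miss the gaps the cover stays 10 mm too high.
- cover_grip (a point): Top centre of the cover's dark grip bar, 29 mm above its underside. The bar is straight, 14 mm wide, 112 mm long (along x), 21 mm deep and bridges a dish 110 mm wide whose floor is 26 mm below the bar's top: 48 mm of free room on each side of the bar.
- cover_lug (a point): Outer tip of one lug, 68 mm from the cover's axis on its +x side, in line with the bar; the other lug is opposite. Each is 28 mm wide, 5 mm thick, 3 to 8 mm above the underside, on a spigot 118 mm across and 18 mm deep under the flange. Orange marks on the flange show the lugs.
- filter_new_center (a point): The new filter: white pleated cartridge, 110 mm across, green cap and handle, 140 to 260 g, standing on the desk, handle up. The point: on its axis half-way up (56 mm above its underside); x along the handle, z up. The cartridge is 86 mm high, 112 mm with the handle. Home in the purifier its top is 24 mm below the rim; its yaw does not matter.
- filter_new_handle (a point): Top centre of the new filter's handle, 112 mm above its underside: a bridge whose bar is 64 mm long (along x), 14 mm wide, 14 mm deep, on two posts; the cap lies 26 mm below this point.
- filter_old_center (a point): The used filter: same shape and sizes as the new one, but dirty brown pleats, dull grey cap and handle. Point and axes as for the new one. Stays where it is.
- charger: Bystander: small white wall charger, 50 x 42 x 28 mm (pins 19 mm more on +x). Origin: centre of its underside.
- stapler: Bystander: blue and black stapler, 130 mm long (its x), 34 mm wide, 44 mm high. Origin: centre of its underside.
- sanitizer: Bystander: hand-gel pump bottle, 60 mm across, 149 mm high. Origin: centre of its underside.
- mouse: Bystander: black computer mouse, about 72 mm long, 62 mm wide, 35 mm high. Origin: on its underside.
- mask_box: Bystander: pale blue carton of face masks, 100 x 190 (its y) x 75 mm. Origin: centre of its underside.
Not all that is in view belongs to the job. Of the things that look like the part that bears filter_new_center, the middle-sized one is meant.

How it is judged:
By the outcome, as a careful person would: the job done as asked, in the order asked, and still so for the second after the job is handed in, with the robot touching nothing.
It also fails if it takes over 61 s, if anything falls off the work surface, if the arm or the gripper's body presses on something with over 40 N, if the wrist force passes 120 N, or if a joint passes its speed limit or range.

### The arm

A 6-joint arm with a two-finger parallel gripper is mounted at the origin on the work surface. World frame = base frame: x ahead of the robot, y to its left, z up, the work surface at z = 0. Lengths are in mm, angles in rad, forces in N, time in s.
With the tool pointing down it reaches from about 350 to 875 mm from the base axis. Payload 4.2 kg.
Tool frame: the origin (TCP) lies at the very end of the fingers, on their centre line; the grasp point (between the pads) lies 19 mm behind it (arm.grasp_offset is the distance from the TCP to the grasp point, in mm); z points along the fingers, y is the direction in which the jaws open and shut (so a half turn about z gives the same grasp; the last joint's range is limited). The gripper opens to 85 mm and grips with 20 to 120 N. Pads are 22 mm wide; open, the fingers measure 114 mm over their backs; the gripper's body (76 mm by 85 mm) begins 54 mm behind the grasp point. The pads swing forward as they close: fully open they stand 13 mm farther back than shut.
Start: joints at [-1.006, 0.385, 0.008, 0, -1.194, -0.259], TCP at [188.176, -595.977, 231.312] pointing down, gripper open.
Joint ranges: [-3.14, 3.14], [-1.21, 2.06], [-1.07, 1.41], [-3.16, 2.05], [-2.99, -0.16], [-3.1, 3.1]. Speed limits (rad/s): [2.79, 2.79, 3.14, 3.14, 3.14, 3.14].

### API

Orientations are given as a unit quaternion [x, y, z, w].
In Python, from bench import arm gives the robot as it stands.
- The arm moves only by the tool arm_command, never from a script. Its argument "commands" is one flat list of numbers, 4 for each row, row after row: the shift along the tool's x, y, z in m, then the turn about the tool's z in degrees. In form: [tx, ty, tz, roll, tx, ty, tz, roll, ...]. A call has exactly 5 rows; each row shifts and turns the pose as measured when the row begins, along the tool's axes as they then stand; what a row does not reach is not made up. A row lasts 1/10 s, in which the tool goes at most 50 mm and 8.59 degrees, less where a joint would pass 70% of its speed; a pose out of reach is approached as far as the arm can. A call with a gripper value outside its range is refused whole. "jaw" is the opening, from 0 (shut) to 1 (fully open), set as the call begins (left out, the last holds). The fingers move at their own pace and stop on an object; the grip force is fixed at half the most. Time passes only in rows, so rows that do not move let the fingers close, or fill a call up. It gives the time, the measured TCP pose, the force and the opening at its end, in the units of the state.
- arm.read_state(): the state, without advancing time (a new reading comes with each control period).
- arm.get_image(name): name is "scene" or "top" or "wrist"; returns the picture (480x640x3 uint8, red, green, blue); there is no depth.
- arm.camera_info(name): a dict with "camera_matrix" (3x3 intrinsics, pixels), "world_from_camera" (4x4, takes a point from camera to world coordinates). Camera axes: x right, y down, z forward; pixel columns grow to the right and rows downward; lengths in mm; the calibration is good to about 2 mm. The wrist camera is an equidistant fisheye: a pixel r from the principal point sees the ray r / f radians off the axis. A picture is of the moment at which its call begins: read the wrist's pose just before it. camera_info takes no time and is no camera call; for the wrist camera it gives the pose at the moment of the call.
- arm.job_done(): hands the job in, once; it reports no verdict.
Trained networks look in the newest picture that a camera, given by its name, has taken for a name from the list of things; names that differ only in an ending like _2 or _b are one class to them, and where a whole thing is asked for, a point or a joint stands for the part that bears it (a point fixed in the world has none). Each returns a list of dicts, best first, with "confidence" (0 to 1); they miss things now and then, are a little off and sometimes report something else, mostly with a low value. They report only what shows in the picture. A call takes as long as a camera call. They do not tell look-alikes from the thing itself.
- arm.regions_of(camera, target): "mask" (480x640 bool, what is visible of it).
- arm.place_of(camera, target): "centre" ([x, y, z] in mm, in the coordinates of the camera as it stood for that picture, good to about 4 mm: a listed point, or the origin of a listed thing).
The state is a dict: "clock": time; "joints": joint angles; "joint_vel": joint speeds; "joint_efforts": joint torques, N m; "position": TCP position; "ee_rot": TCP orientation; "contact_force": force on the tool from outside, world axes, zero at the start; "wrist_torque": the same for the moment, N m; "gripper_width": finger opening in mm.
Only numpy, scipy, OpenCV 4.12 (cv2) and the standard library are available. Lean on these libraries where they do the work, as an engineer would, in place of code of your own. Each camera call takes 0.05 s, during which the arm holds its last target.

## Working session

There is one attempt and no reset: what is moved stays moved. The work goes in short steps, Python scripts to look and compute and a tool call to move; the robot and the scene stay as the last step left them, time stands still between calls to the robot, and variables do not carry over. Pictures are saved under pics/ and viewed, and the job is handed in when it is done.

Besides the shell and the picture viewer there is one more tool, called after "Call:" by a JSON object that holds its "fn" and its "kwargs". arm_command: Moves the arm, as the interface text tells. Its arguments: {"type":"object","properties":{"commands":{"type":"array"},"jaw":{"type":"number"}},"required":["commands"]}

```bash
ls; mkdir -p pics; python3 - <<'E'
from bench import arm
import cv2,numpy as np
s=arm.read_state();print(s)
for n in("scene","top","wrist"):
    im=arm.get_image(n);cv2.imwrite(f"pics/{n}0.png",im[:,:,::-1])
    c=arm.camera_info(n);print(n,np.round(c["camera_matrix"],1).tolist(),np.round(c["world_from_camera"],3).tolist())
print(arm.read_state()["clock"])
E
```

```text
pics
{'clock': 0.0, 'joints': array([-1.00639241e+00,  3.85571735e-01,  6.61284275e-03, -5.14694899e-04,
       -1.19398012e+00, -2.58599059e-01]), 'joint_vel': array([-0.00018457, -0.00193257,  0.00054631,  0.00051423, -0.00206351,
        0.00025683]), 'joint_efforts': array([-1.50440783e-04, -3.92291987e+01,  1.88409394e+01,  4.18609634e+00,
       -4.53576562e-03, -1.00616253e-05]), 'position': array([ 188.00811824, -595.43780586,  230.20500225]), 'ee_rot': array([-1.52213403e-01,  9.88347042e-01,  1.07757874e-03, -2.09297643e-04]), 'contact_force': array([-0.30978472, -0.09710544,  0.07483772]), 'wrist_torque': array([ 0.04060259, -0.00550506, -0.01018955]), 'gripper_width': 85.23105004745933}
scene [[511.5, 0.0, 327.1], [0.0, 511.5, 238.2], [0.0, 0.0, 1.0]] [[0.639, 0.599, -0.482, 1083.617], [0.769, -0.483, 0.419, -459.92], [0.018, -0.638, -0.77, 1038.492], [0.0, 0.0, 0.0, 1.0]]
top [[537.5, 0.0, 322.9], [0.0, 537.5, 234.5], [0.0, 0.0, 1.0]] [[-0.016, -0.999, 0.045, 455.938], [-1.0, 0.016, -0.005, 11.797], [0.004, -0.045, -0.999, 1687.356], [0.0, 0.0, 0.0, 1.0]]
wrist [[371.6, 0.0, 309.4], [0.0, 371.6, 236.5], [0.0, 0.0, 1.0]] [[-0.301, 0.917, 0.26, 123.91], [0.953, 0.29, 0.084, -615.708], [0.001, 0.274, -0.962, 372.877], [0.0, 0.0, 0.0, 1.0]]
0.15
```

View pics/scene0.png

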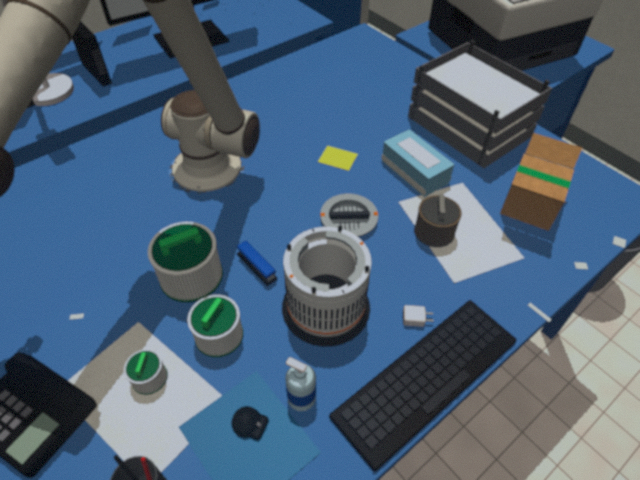

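View pics/top0.png

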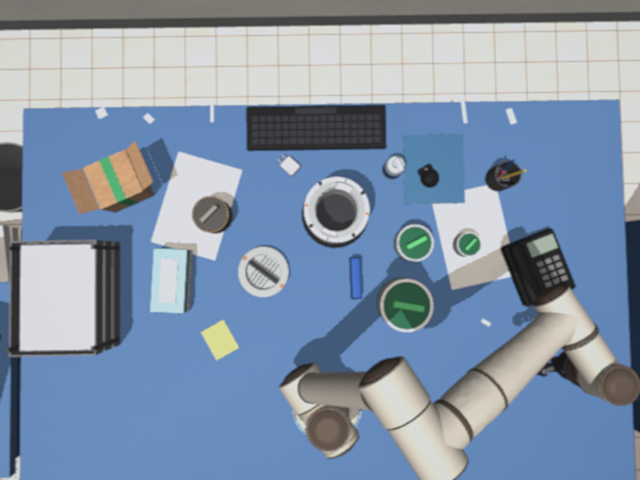

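View pics/wrist0.png

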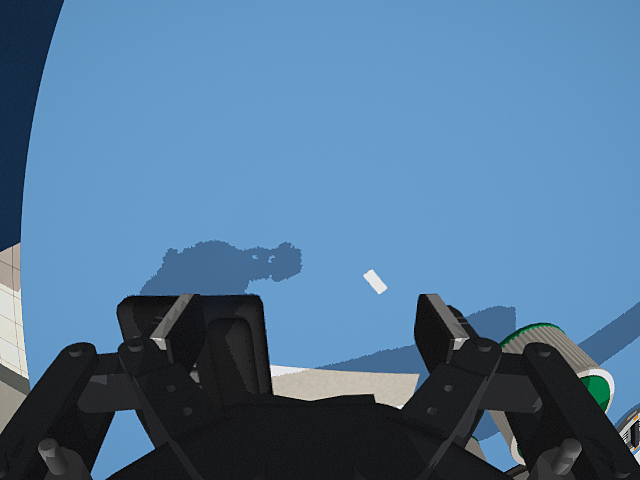

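The scene and top views show three green-handled filters. The middle-sized one is at top (415,242). The cover is at (263,271), the drum at (337,210) and the old filter at (211,214).

```bash
cat > h.py <<'E'
from bench import arm
import cv2,numpy as np
from scipy.spatial.transform import Rotation as R
def w(cam,p):
    T=np.array(arm.camera_info(cam)["world_from_camera"]);return T[:3,:3]@np.array(p)+T[:3,3]
def pix(cam,P):
    c=arm.camera_info(cam);T=np.array(c["world_from_camera"]);K=np.array(c["camera_matrix"])
    q=T[:3,:3].T@(np.array(P,float)-T[:3,3])
    if cam=="wrist":
        r=np.hypot(q[0],q[1]);th=np.arctan2(r,q[2]);return K[0,0]*th*q[:2]/max(r,1e-9)+K[:2,2]
    return K[0,0]*q[:2]/q[2]+K[:2,2]
def unpix(cam,uv,z):
    c=arm.camera_info(cam);T=np.array(c["world_from_camera"]);K=np.array(c["camera_matrix"])
    d=(np.array(uv,float)-K[:2,2])/K[0,0]
    if cam=="wrist":
        th=np.hypot(*d);v=np.array([*(d/th*np.sin(th)),np.cos(th)])
    else: v=np.array([*d,1])
    v=T[:3,:3]@v;t=(z-T[2,3])/v[2];return T[:3,3]+t*v
def st():
    s=arm.read_state();r=R.from_quat(s["ee_rot"]).as_matrix()
    print("t %.2f"%s["clock"],"pos",np.round(s["position"],1),"xaxis yaw %.2f"%np.degrees(np.arctan2(r[1,0],r[0,0])),"zax",np.round(r[:,2],3),"F",np.round(s["contact_force"],1),"M",np.round(s["wrist_torque"],2),"w %.1f"%s["gripper_width"],"j",np.round(s["joints"],2))
    return s,r
def to(P,R_=None):
    s=arm.read_state();r=R.from_quat(s["ee_rot"]).as_matrix()
    return r.T@(np.array(P)-s["position"])
def save(cam,n,crop=None,sc=1):
    im=arm.get_image(cam)[:,:,::-1]
    if crop: x0,y0,x1,y1=crop; im=im[y0:y1,x0:x1]
    if sc!=1: im=cv2.resize(im,None,fx=sc,fy=sc,interpolation=cv2.INTER_CUBIC)
    cv2.imwrite("pics/"+n,im)
E
python3 - <<'E'
from h import *
for cam in("top","scene"):
  for t in("filter_new_center","filter_new_handle","filter_old_center","cover_center","cover_grip","cover_lug","purifier","purifier_rim","lock_mark"):
    for d in arm.place_of(cam,t)[:4]:
      print(cam,t,round(d["confidence"],2),np.round(w(cam,d["centre"]),1))
print(arm.read_state()["clock"])
im=cv2.imread("pics/top0.png")
cv2.imwrite("pics/z1.png",cv2.resize(im[160:340,220:450],None,fx=3.4,fy=3.3,interpolation=cv2.INTER_CUBIC))
E
```

```text
top filter_new_center 0.84 [ 493.9 -436.4   40.6]
top filter_new_center 0.6 [ 500.  -270.7  109.8]
top filter_new_center 0.56 [ 499.  -268.6   55.1]
top filter_new_handle 0.8 [ 318.  -235.7  155.5]
top filter_new_handle 0.7 [ 491.7 -437.3   82.7]
top filter_new_handle 0.56 [ 501.4 -267.4  109.2]
top filter_new_handle 0.23 [ 7.424e+02  1.023e+02 -2.000e-01]
top filter_old_center 0.59 [591.3 338.2  55.5]
top cover_center 0.7 [ 501.2 -269.   110.8]
top cover_center 0.58 [418.7 192.9  13.6]
top cover_grip 0.67 [419.3 189.9  28.7]
top cover_lug 0.95 [459.1 244.    5.4]
top cover_lug 0.4 [415.8 189.8  14.7]
top purifier 0.85 [598.3 -35.    0.9]
top purifier 0.56 [418.2 192.8  15.7]
top purifier_rim 0.85 [593.3 -30.7 184.1]
top lock_mark 0.59 [ 498.3 -274.4   56.9]
scene filter_new_center 0.91 [ 494.4 -434.9   35.4]
scene filter_new_center 0.88 [ 320.6 -235.2   83.4]
scene filter_new_center 0.74 [ 497.4 -269.    56.1]
scene filter_new_handle 0.92 [ 495.9 -263.8  108.8]
scene filter_new_handle 0.89 [ 319.9 -230.6  158.9]
scene filter_new_handle 0.82 [ 495.6 -437.4   78.2]
scene filter_old_center 0.6 [592.6 338.7  56. ]
scene cover_center 0.79 [417.7 193.2  17.5]
scene cover_center 0.52 [ 5.925e+02 -3.240e+01 -4.000e-01]
scene cover_grip 0.78 [418.7 194.1  26.2]
scene cover_lug 0.85 [460.6 250.6   8.8]
scene purifier 0.86 [592.1 -32.9  -3.8]
scene purifier_rim 0.77 [586.5 -34.1 183.7]
scene purifier_rim 0.47 [595.4 -30.8  50.2]
1.05
```

View pics/z1.png

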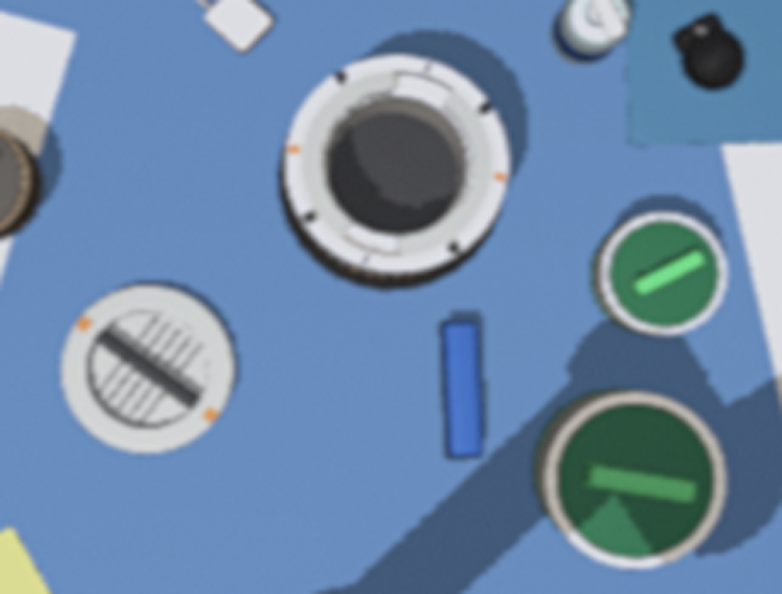

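```bash
python3 - <<'E'
from h import *
im=cv2.imread("pics/top0.png");hsv=cv2.cvtColor(im,cv2.COLOR_BGR2HSV)
def cents(m,amin=3):
    n,l,s,c=cv2.connectedComponentsWithStats(m.astype(np.uint8));return [(c[i],s[i,4]) for i in range(1,n) if s[i,4]>=amin]
m=(hsv[...,0]>4)&(hsv[...,0]<22)&(hsv[...,1]>70)&(hsv[...,2]>130)
m[:,:235]=0;m[:,380:]=0;m[:170]=0;m[320:]=0
for c,a in cents(m,2): print(c,a, np.round(unpix("top",c,186),1),np.round(unpix("top",c,23),1))
# handles
m=(hsv[...,0]>50)&(hsv[...,0]<80)&(hsv[...,2]>175)&(hsv[...,1]>60)
sub=np.zeros_like(m);sub[222:262,395:438]=1
ys,xs=np.nonzero(m&sub);P=np.c_[xs,ys].astype(np.float32)
r=cv2.minAreaRect(P);print(r,len(P));print(unpix("top",P.mean(0),112))
v=np.linalg.svd(P-P.mean(0))[2][0];a=unpix("top",P.mean(0)-10*v,112);b=unpix("top",P.mean(0)+10*v,112);print("handle yaw",np.degrees(np.arctan2(*(b-a)[[1,0]])))
m=(hsv[...,2]<90);sub[:]=0;sub[250:292,245:282]=1
ys,xs=np.nonzero(m&sub);P=np.c_[xs,ys].astype(np.float32);
v=np.linalg.svd(P-P.mean(0))[2][0];a=unpix("top",P.mean(0)-10*v,29);b=unpix("top",P.mean(0)+10*v,29);print(len(P),"bar yaw",np.degrees(np.arctan2(*(b-a)[[1,0]])),unpix("top",P.mean(0),29))
st()
E
```

```text
[306.   204.75] 4 [607.4  50.7 186. ] [623.9  54.9  23. ]
[366.66666667 213.33333333] 3 [ 580.7 -118.9  186. ] [ 594.2 -133.1   23. ]
[244.25       257.58333333] 12 [462.2 225.  186. ] [462.9 248.1  23. ]
[281.33333333 285.11111111] 9 [384.  122.6 186. ] [376.2 134.6  23. ]
((416.40313720703125, 242.31834411621094), (4.0, 21.0), 61.927513122558594) 85
[ 499.10297546 -269.55245834  112.        ]
handle yaw 116.05687432181536
115 bar yaw -127.01985728763589 [421.49085384 189.68230443  29.        ]
t 1.05 pos [ 188.2 -596.   231.3] xaxis yaw -162.48 zax [ 0.  0. -1.] F [-0.1  0.3  0.9] M [-0.05 -0.03 -0.03] w 85.3 j [-1.01  0.38  0.01 -0.   -1.19 -0.26]
```

```bash
cat >> h.py <<'E'
def plan(P,yaw,step=40,rs=8.0,nmin=5):
    s=arm.read_state();p=np.array(s["position"]);r=R.from_quat(s["ee_rot"]).as_matrix()
    y=np.degrees(np.arctan2(r[1,0],r[0,0]));P=np.array(P,float)
    dy=yaw-y  # caller gives unwrapped yaw relative to reading
    n=int(max(np.ceil(np.linalg.norm(P-p)/step),np.ceil(abs(dy)/rs),nmin));n=-(-n//5)*5
    out=[]
    for i in range(n):
        d=(P-p)/n
        t=r.T@d
        out+=[round(t[0]/1000,4),round(t[1]/1000,4),round(t[2]/1000,4),round(-dy/n,2)]
        r=R.from_euler("z",dy/n,degrees=True).as_matrix()@r
    print("yaw now %.2f"%y)
    for k in range(0,len(out),20): print(out[k:k+20])
E
python3 - <<'E'
from h import *
plan([499,-268.5,230],-64)
E
```

```text
yaw now -162.48
[np.float64(-0.0263), np.float64(0.0146), np.float64(0.0001), np.float64(-6.57), np.float64(-0.0278), np.float64(0.0115), np.float64(0.0001), np.float64(-6.57), np.float64(-0.029), np.float64(0.0082), np.float64(0.0001), np.float64(-6.57), np.float64(-0.0297), np.float64(0.0049), np.float64(0.0001), np.float64(-6.57), np.float64(-0.0301), np.float64(0.0014), np.float64(0.0001), np.float64(-6.57)]
[np.float64(-0.03), np.float64(-0.002), np.float64(0.0001), np.float64(-6.57), np.float64(-0.0296), np.float64(-0.0054), np.float64(0.0001), np.float64(-6.57), np.float64(-0.0288), np.float64(-0.0088), np.float64(0.0001), np.float64(-6.57), np.float64(-0.0276), np.float64(-0.012), np.float64(0.0001), np.float64(-6.57), np.float64(-0.026), np.float64(-0.0151), np.float64(0.0001), np.float64(-6.57)]
[np.float64(-0.0241), np.float64(-0.018), np.float64(0.0001), np.float64(-6.57), np.float64(-0.0219), np.float64(-0.0206), np.float64(0.0001), np.float64(-6.57), np.float64(-0.0194), np.float64(-0.023), np.float64(0.0001), np.float64(-6.57), np.float64(-0.0167), np.float64(-0.0251), np.float64(0.0001), np.float64(-6.57), np.float64(-0.0137), np.float64(-0.0268), np.float64(0.0001), np.float64(-6.57)]
```

Call:
{"fn": "arm_command", "kwargs": {"commands": [-0.026,0.015,0,-6.6,-0.028,0.012,0,-6.6,-0.029,0.008,0,-6.6,-0.03,0.005,0,-6.6,-0.03,0.001,0,-6.6], "jaw": 0.6}}

```text
clock: 1.55
position: [291.6, -484.4, 230.5]
ee_rot: [-0.434, 0.901, -0.0, -0.0]
contact_force: [0.9, -0.3, -0.3]
gripper_width: 51.0
```

Call:
{"fn": "arm_command", "kwargs": {"commands": [-0.03,-0.002,0,-6.6,-0.03,-0.005,0,-6.6,-0.029,-0.009,0,-6.6,-0.028,-0.012,0,-6.6,-0.026,-0.015,0,-6.6]}}

```text
clock: 2.05
position: [395.9, -366.4, 231.3]
ee_rot: [-0.681, 0.733, -0.001, -0.0]
contact_force: [0.7, -0.7, -0.5]
gripper_width: 51.0
```

Call:
{"fn": "arm_command", "kwargs": {"commands": [-0.024,-0.018,0,-6.6,-0.022,-0.021,0,-6.6,-0.019,-0.023,0,-6.6,-0.017,-0.025,0,-6.6,-0.014,-0.027,0,-6.6]}}

```text
clock: 2.55
position: [497.3, -246.0, 232.3]
ee_rot: [0.867, -0.498, 0.002, 0.0]
contact_force: [0.4, -0.2, 0.2]
gripper_width: 50.9
```

```bash
python3 - <<'E'
from h import *
plan([499,-268.5,230],-64)
save("wrist","w1.png")
st()
E
```

```text
yaw now -59.75
[np.float64(0.0041), np.float64(0.002), np.float64(0.0005), np.float64(0.85), np.float64(0.0041), np.float64(0.0019), np.float64(0.0005), np.float64(0.85), np.float64(0.0041), np.float64(0.0019), np.float64(0.0005), np.float64(0.85), np.float64(0.0041), np.float64(0.0018), np.float64(0.0005), np.float64(0.85), np.float64(0.0042), np.float64(0.0017), np.float64(0.0005), np.float64(0.85)]
t 2.60 pos [ 500.  -243.6  232.2] xaxis yaw -59.36 zax [ 0.005 -0.002 -1.   ] F [ 1.5  1.2 -0.1] M [ 0.12 -0.16  0.02] w 51.0 j [-0.16  0.26 -0.17  0.   -1.13  0.7 ]
```

View pics/w1.png

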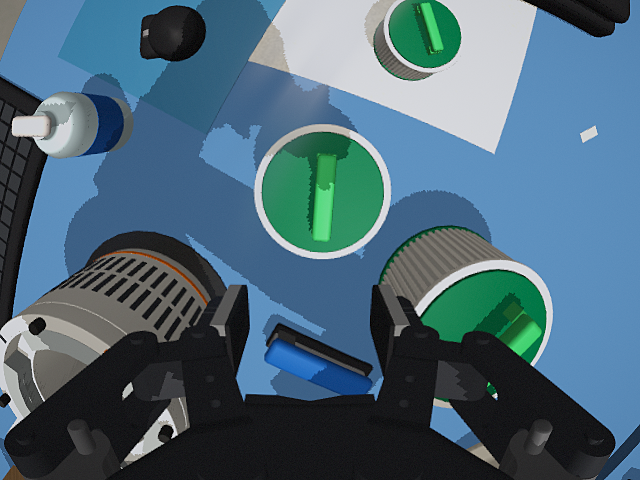

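The wrist view shows the middle filter at (322,192), with its handle running from (327,155) to (321,240). The arm overshot slightly, so I'll correct that.

Call:
{"fn": "arm_command", "kwargs": {"commands": [0.006,0.003,0,1.2,0.006,0.003,0,1.2,0.006,0.002,0,1.2,0.004,0.001,0,0.8,0,0,0,0]}}

```text
clock: 3.1
position: [502.6, -269.9, 232.4]
ee_rot: [0.847, -0.532, 0.003, -0.0]
contact_force: [-0.0, 0.1, -0.1]
gripper_width: 51.4
```

```bash
python3 - <<'E'
from h import *
st()
c=arm.camera_info("wrist")
save("wrist","w2.png")
im=cv2.imread("pics/w2.png");hsv=cv2.cvtColor(im,cv2.COLOR_BGR2HSV)
# cap green disc region
for d in arm.regions_of("wrist","filter_new_center")[:4]:
    m=d["mask"];ys,xs=np.nonzero(m);print(d["confidence"],xs.mean(),ys.mean(),m.sum())
for d in arm.place_of("wrist","filter_new_handle")[:4]: print(d["confidence"],np.round(w("wrist",d["centre"]),1))
for d in arm.place_of("wrist","filter_new_center")[:4]: print(d["confidence"],np.round(w("wrist",d["centre"]),1))
st()
E
```

```text
t 3.10 pos [ 502.6 -269.9  232.4] xaxis yaw -64.27 zax [ 0.005 -0.003 -1.   ] F [-0.   0.1 -0.1] M [ 0.05 -0.    0.03] w 51.4 j [-0.21  0.29 -0.13  0.   -1.14  0.66]
0.89 313.3843875608208 217.75312037232916 14181
0.73 471.58232529470683 298.5673010247323 12979
0.58 400.0190688066105 51.402351819481964 6293
0.95 [ 320.7 -236.2  160.9]
0.81 [ 498.7 -268.1  113.3]
0.58 [ 498.3 -437.2   74.1]
0.62 [ 504.  -267.2   59.3]
t 3.30 pos [ 502.8 -268.8  232.5] xaxis yaw -64.14 zax [ 0.005 -0.003 -1.   ] F [ 0.6 -0.2 -0.2] M [ 0.03 -0.05  0.02] w 51.3 j [-0.21  0.29 -0.13  0.   -1.14  0.66]
```

View pics/w2.png

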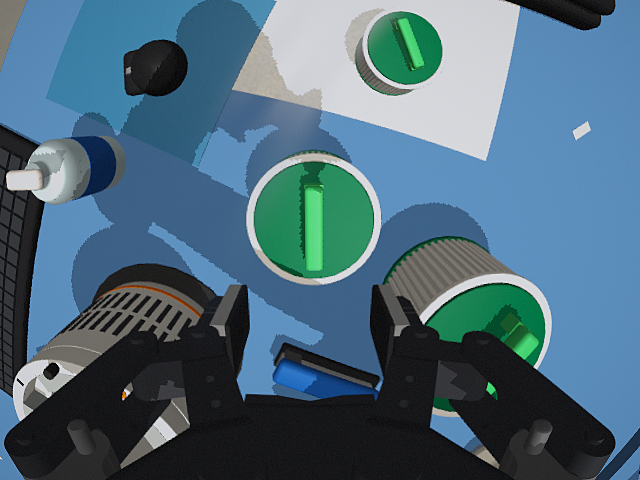

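```bash
python3 - <<'E'
from h import *
a=unpix("wrist",(314,187),112);b=unpix("wrist",(315,269),112);print(a,b,(a+b)/2,np.degrees(np.arctan2(*(a-b)[[1,0]])))
l=unpix("wrist",(247,217),86);r=unpix("wrist",(381,219),86);print((l+r)/2,np.linalg.norm(l-r))
P=np.array([*((a+b)/2)[:2],230]);print(to([499.5,-269,112]))
plan([499.5,-269,150],-64);plan([499.5,-269,90],-64)
E
```

```text
[ 515.99422335 -297.77809735  112.        ] [ 488.00488897 -242.30676452  112.        ] [ 501.99955616 -270.04243093  112.        ] -63.22572359922597
[ 503.2098318  -272.40141108   86.        ] 108.02353116681313
[ -1.81557052   3.452695   120.43930527]
yaw now -64.14
[np.float64(-0.0003), np.float64(0.0007), np.float64(0.0165), np.float64(-0.03), np.float64(-0.0003), np.float64(0.0007), np.float64(0.0165), np.float64(-0.03), np.float64(-0.0003), np.float64(0.0007), np.float64(0.0165), np.float64(-0.03), np.float64(-0.0003), np.float64(0.0007), np.float64(0.0165), np.float64(-0.03), np.float64(-0.0003), np.float64(0.0007), np.float64(0.0165), np.float64(-0.03)]
yaw now -64.14
[np.float64(-0.0004), np.float64(0.0007), np.float64(0.0285), np.float64(-0.03), np.float64(-0.0004), np.float64(0.0007), np.float64(0.0285), np.float64(-0.03), np.float64(-0.0004), np.float64(0.0007), np.float64(0.0285), np.float64(-0.03), np.float64(-0.0004), np.float64(0.0007), np.float64(0.0285), np.float64(-0.03), np.float64(-0.0004), np.float64(0.0007), np.float64(0.0285), np.float64(-0.03)]
```

Call:
{"fn": "arm_command", "kwargs": {"commands": [0,0.001,0.03,-0.3,0,0.001,0.03,0,0,0,0.025,0,0,0,0.015,0,0,0,0.005,0]}}

```text
clock: 3.8
position: [503.2, -270.2, 127.0]
ee_rot: [0.849, -0.528, 0.006, -0.001]
contact_force: [-0.0, -0.6, -0.2]
gripper_width: 51.1
```

```bash
python3 - <<'E'
from h import *
st();save("wrist","w3.png")
a=to([501,-270,90]);print(a)
E
```

```text
t 3.80 pos [ 503.2 -270.2  127. ] xaxis yaw -63.78 zax [ 0.012 -0.005 -1.   ] F [-0.  -0.6 -0.2] M [ 0.    0.02 -0.01] w 51.1 j [-0.21  0.38 -0.28  0.   -0.89  0.66]
[-1.39082007  2.05176825 36.72359105]
```

View pics/w3.png

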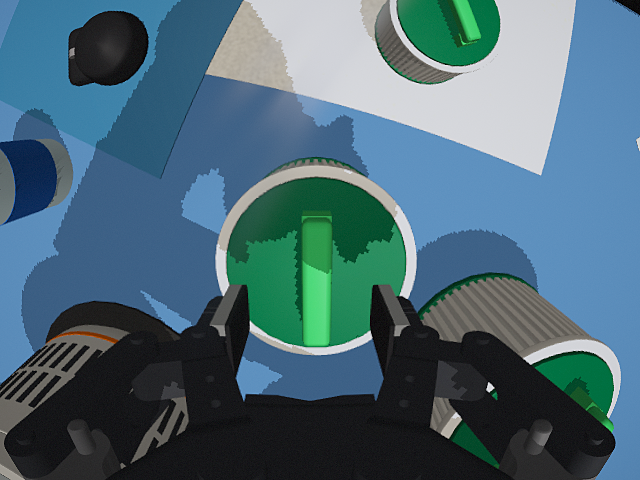

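Call:
{"fn": "arm_command", "kwargs": {"commands": [-0.0005,0.001,0.012,0,-0.0005,0.001,0.012,0,0,0,0.008,0,0,0,0.004,0,0,0,0.001,0]}}

```text
clock: 4.35
position: [502.8, -270.7, 89.3]
ee_rot: [0.849, -0.528, 0.008, -0.002]
contact_force: [0.4, 0.9, -0.6]
gripper_width: 51.1
```

```bash
python3 - <<'E'
from h import *
st();save("wrist","w4.png")
a=to([501,-270,90]);print(a)
E
```

```text
t 4.35 pos [ 502.8 -270.7   89.3] xaxis yaw -63.74 zax [ 0.016 -0.006 -1.   ] F [ 0.4  0.9 -0.6] M [-0.03  0.03 -0.01] w 51.1 j [-0.21  0.43 -0.32  0.   -0.8   0.66]
[-1.45778067  1.36134947 -0.69923222]
```

View pics/w4.png

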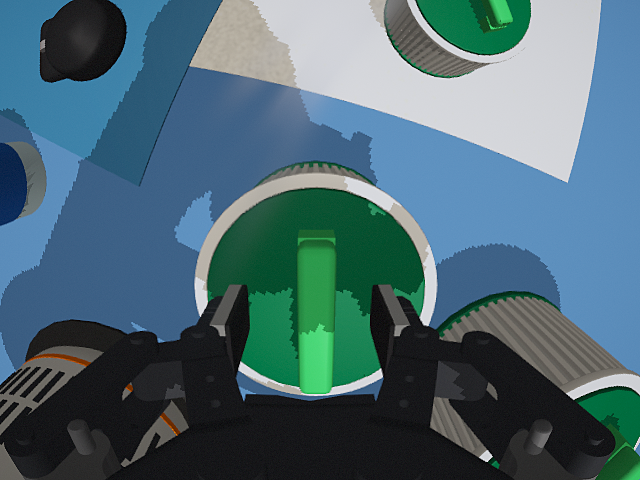

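Call:
{"fn": "arm_command", "kwargs": {"commands": [0,0.001,0,0,0,0.001,0,0,0,0,0,0,0,0,0,0,0,0,0,0], "jaw": 0}}

```text
clock: 4.9
position: [501.3, -271.8, 90.2]
ee_rot: [0.849, -0.528, 0.009, -0.002]
contact_force: [0.8, -0.8, -1.0]
gripper_width: 12.5
```

```bash
python3 - <<'E'
from h import *
st();save("wrist","w5.png")
E
```

```text
t 4.90 pos [ 501.3 -271.8   90.2] xaxis yaw -63.75 zax [ 0.018 -0.006 -1.   ] F [ 0.8 -0.8 -1. ] M [0.   0.02 0.04] w 12.5 j [-0.21  0.43 -0.33  0.   -0.8   0.67]
```

View pics/w5.png

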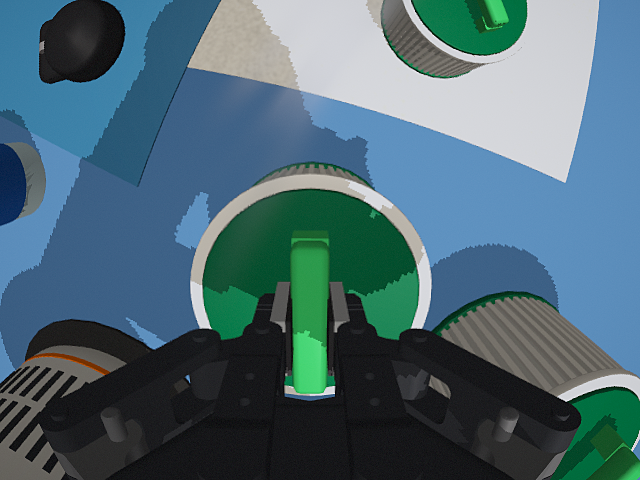

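The handle is between the pads and the width reads 12.5 mm. Next I'll check the along-bar offset, then lift.

```bash
python3 - <<'E'
from h import *
s=arm.read_state()
a=unpix("wrist",(310,241),112);b=unpix("wrist",(309,392),112);print(a,b,(a+b)/2,np.linalg.norm(a-b),to((a+b)/2))
# rim: fit circle at z=86
for z,uv in((86,[(191,290),(309,175),(431,285)]),):
    P=[unpix("wrist",q,z)[:2] for q in uv];A=np.array([[2*p[0],2*p[1],1] for p in P]);x=np.linalg.solve(A,[p@p for p in P]);print(x[:2],np.sqrt(x[2]+x[:2]@x[:2]),to([*x[:2],112]))
print(pix("wrist",s["position"]+[0,0,19]))
E
```

```text
[ 517.32422238 -300.71260125  112.        ] [ 489.20658086 -242.9741259   112.        ] [ 503.26540162 -271.84336358  112.        ] 64.22097244193978 [  1.25285259  -2.08069229 -21.84795771]
[ 502.34687188 -270.3130904 ] 53.73512186505835 [ -0.52569536  -1.9339213  -21.87361543]
[314.31793039 323.28213407]
```

Call:
{"fn": "arm_command", "kwargs": {"commands": [0,0,-0.01,0,0,0,-0.02,0,0,0,-0.03,0,0,0,-0.03,0,0,0,-0.03,0]}}

```text
clock: 5.45
position: [495.9, -270.0, 210.8]
ee_rot: [0.849, -0.528, 0.003, -0.0]
contact_force: [0.0, -0.6, -2.1]
gripper_width: 12.9
```

Call:
{"fn": "arm_command", "kwargs": {"commands": [0,0,-0.04,0,0,0,-0.04,0,0,0,-0.03,0,0,0,-0.01,0,0,0,0,0]}}

```text
clock: 5.95
position: [494.8, -269.8, 343.7]
ee_rot: [0.849, -0.528, 0.009, -0.002]
contact_force: [-0.7, -0.5, -2.7]
gripper_width: 13.3
```

```bash
python3 - <<'E'
from h import *
st();save("wrist","w6.png")
plan([594,-34,325],-64)
E
```

```text
t 5.95 pos [ 494.8 -269.8  343.7] xaxis yaw -63.78 zax [ 0.017 -0.006 -1.   ] F [-0.7 -0.5 -2.7] M [0.07 0.13 0.06] w 13.3 j [-0.21  0.21  0.04  0.   -1.38  0.67]
yaw now -63.78
[np.float64(-0.0168), np.float64(-0.0193), np.float64(0.0018), np.float64(0.02), np.float64(-0.0168), np.float64(-0.0193), np.float64(0.0018), np.float64(0.02), np.float64(-0.0168), np.float64(-0.0193), np.float64(0.0018), np.float64(0.02), np.float64(-0.0168), np.float64(-0.0193), np.float64(0.0018), np.float64(0.02), np.float64(-0.0168), np.float64(-0.0193), np.float64(0.0018), np.float64(0.02)]
[np.float64(-0.0168), np.float64(-0.0193), np.float64(0.0018), np.float64(0.02), np.float64(-0.0168), np.float64(-0.0193), np.float64(0.0018), np.float64(0.02), np.float64(-0.0168), np.float64(-0.0193), np.float64(0.0018), np.float64(0.02), np.float64(-0.0168), np.float64(-0.0193), np.float64(0.0018), np.float64(0.02), np.float64(-0.0168), np.float64(-0.0193), np.float64(0.0018), np.float64(0.02)]
```

View pics/w6.png

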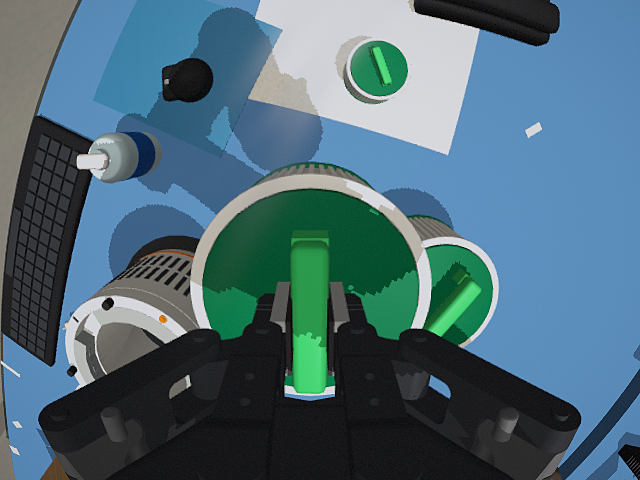

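```bash
python3 - <<'E'
from h import *
from scipy.optimize import least_squares
def fit(png,cam,cx,cy,z,rad,c0,lo,bl=True):
    im=cv2.imread(png);g=cv2.GaussianBlur(cv2.cvtColor(im,cv2.COLOR_BGR2GRAY),(3,3),0).astype(float)
    C=np.array([*c0]);
    for it in range(4):
        pts=[]
        for a in np.radians(np.arange(0,360,4)):
            rr=np.arange(rad-12,rad+12,0.5)
            uv=np.array([pix(cam,[C[0]+r*np.cos(a),C[1]+r*np.sin(a),z]) for r in rr])
            v=cv2.remap(g.astype(np.float32),uv[:,0].astype(np.float32)[None],uv[:,1].astype(np.float32)[None],cv2.INTER_LINEAR)[0]
            d=np.gradient(v);k=np.argmin(d)
            if d[k]<-lo: pts.append([C[0]+rr[k]*np.cos(a),C[1]+rr[k]*np.sin(a)])
        pts=np.array(pts)
        s=least_squares(lambda p:np.hypot(pts[:,0]-p[0],pts[:,1]-p[1])-p[2],[*C,rad],loss="soft_l1",f_scale=1.5)
        C=s.x[:2]
    print(png,np.round(s.x,1),len(pts))
fit("pics/top0.png","top",0,0,186,92,(594,-34),3)
fit("pics/scene0.png","scene",0,0,186,92,(592,-34),3)
fit("pics/top0.png","top",0,0,23,78,(419,192),2)
fit("pics/scene0.png","scene",0,0,23,78,(419,192),2)
fit("pics/top0.png","top",0,0,86,55,(500,-269),2)
fit("pics/scene0.png","scene",0,0,86,55,(500,-269),2)
im=cv2.imread("pics/scene0.png");cv2.imwrite("pics/s1.png",cv2.resize(im[180:330,250:420],None,fx=4,fy=4,interpolation=cv2.INTER_CUBIC))
E
```

```text
Traceback (most recent call last):
  File "h.py", line 7, in pix
    c=arm.camera_info(cam);T=np.array(c["world_from_camera"]);K=np.array(c["camera_matrix"])
ValueError: time passes only in moves, steps and waits
```

```bash
python3 - <<'E'
s=open('h.py').read()
s=s.replace('arm.camera_info(cam)','CI(cam)')
s=s.replace("def w(cam","_c={}\ndef CI(cam):\n    if cam not in _c: _c[cam]=arm.camera_info(cam)\n    return _c[cam]\ndef w(cam",1)
s+='''
from scipy.optimize import least_squares
def fit(png,cam,z,rad,c0,lo,sgn=-1,fixr=False,band=12):
    im=cv2.imread(png);g=cv2.GaussianBlur(cv2.cvtColor(im,cv2.COLOR_BGR2GRAY),(3,3),0).astype(np.float32)
    C=np.array([*c0],float)
    for it in range(4):
        pts=[]
        for a in np.radians(np.arange(0,360,4)):
            rr=np.arange(rad-band,rad+band,0.5)
            uv=np.array([pix(cam,[C[0]+r*np.cos(a),C[1]+r*np.sin(a),z]) for r in rr],np.float32)
            v=cv2.remap(g,uv[:,0][None],uv[:,1][None],cv2.INTER_LINEAR)[0]
            d=np.gradient(v)*sgn;k=np.argmax(d)
            if d[k]>lo: pts.append([C[0]+rr[k]*np.cos(a),C[1]+rr[k]*np.sin(a)])
        pts=np.array(pts)
        s=least_squares(lambda p:np.hypot(pts[:,0]-p[0],pts[:,1]-p[1])-p[2],[*C,rad],loss="soft_l1",f_scale=1.5)
        C=s.x[:2]
    print(png,cam,np.round(s.x,1),len(pts),"med res %.1f"%np.median(abs(s.fun)))
    return s.x
'''
open('h.py','w').write(s)
E
python3 - <<'E'
from h import *
fit("pics/top0.png","top",186,92,(594,-34),3)
fit("pics/scene0.png","scene",186,92,(592,-34),3)
fit("pics/top0.png","top",23,78,(419,192),2)
fit("pics/scene0.png","scene",23,78,(419,192),2)
fit("pics/top0.png","top",86,55,(500,-269),2)
fit("pics/scene0.png","scene",86,55,(500,-269),2)
im=cv2.imread("pics/scene0.png");cv2.imwrite("pics/s1.png",cv2.resize(im[180:330,250:420],None,fx=4,fy=4,interpolation=cv2.INTER_CUBIC))
E
```

```text
pics/top0.png top [593.1 -33.6  92.5] 90 med res 0.6
pics/scene0.png scene [594.2 -32.8  92. ] 82 med res 0.6
pics/top0.png top [419.3 191.6  77.5] 90 med res 0.7
pics/scene0.png scene [419.6 192.3  78.2] 69 med res 1.0
pics/top0.png top [ 499.8 -269.6   56.3] 90 med res 0.5
pics/scene0.png scene [ 500.5 -268.9   55.8] 90 med res 0.4
```

View pics/s1.png

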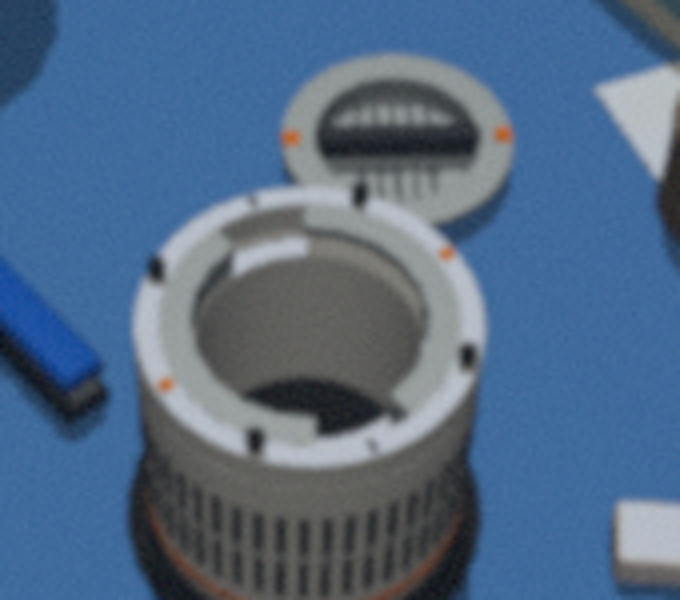

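```bash
python3 - <<'E'
from h import *
plan([595,-36,330],-64)
E
```

```text
yaw now -63.78
[np.float64(-0.0165), np.float64(-0.0193), np.float64(0.0013), np.float64(0.02), np.float64(-0.0165), np.float64(-0.0193), np.float64(0.0013), np.float64(0.02), np.float64(-0.0166), np.float64(-0.0193), np.float64(0.0013), np.float64(0.02), np.float64(-0.0166), np.float64(-0.0193), np.float64(0.0013), np.float64(0.02), np.float64(-0.0166), np.float64(-0.0193), np.float64(0.0013), np.float64(0.02)]
[np.float64(-0.0166), np.float64(-0.0193), np.float64(0.0013), np.float64(0.02), np.float64(-0.0166), np.float64(-0.0193), np.float64(0.0013), np.float64(0.02), np.float64(-0.0166), np.float64(-0.0193), np.float64(0.0013), np.float64(0.02), np.float64(-0.0166), np.float64(-0.0193), np.float64(0.0013), np.float64(0.02), np.float64(-0.0166), np.float64(-0.0193), np.float64(0.0013), np.float64(0.02)]
```

Call:
{"fn": "arm_command", "kwargs": {"commands": [-0.01,-0.012,0.001,0,-0.017,-0.019,0.001,0,-0.02,-0.022,0.001,0,-0.02,-0.022,0.001,0,-0.02,-0.022,0.001,0]}}

```text
clock: 6.5
position: [540.6, -144.3, 325.9]
ee_rot: [0.847, -0.531, -0.002, 0.001]
contact_force: [0.7, -0.1, -1.6]
gripper_width: 12.6
```

Call:
{"fn": "arm_command", "kwargs": {"commands": [-0.018,-0.021,0.001,0,-0.015,-0.018,0.001,0,-0.012,-0.014,0.001,0,-0.006,-0.007,0.001,0,0,0,0,0]}}

```text
clock: 7.0
position: [570.7, -62.0, 308.3]
ee_rot: [0.849, -0.529, -0.012, 0.007]
contact_force: [-0.3, 0.1, -1.2]
gripper_width: 12.6
```

```bash
python3 - <<'E'
from h import *
st()
save("wrist","w7.png");save("scene","s7.png")
plan([595,-36,325],-64)
im=cv2.imread("pics/s7.png");cv2.imwrite("pics/s7z.png",cv2.resize(im[130:330,230:430],None,fx=3,fy=3,interpolation=cv2.INTER_CUBIC))
E
```

```text
t 7.00 pos [570.7 -62.  308.3] xaxis yaw -63.83 zax [-0.027  0.    -1.   ] F [-0.3  0.1 -1.2] M [-0.04 -0.    0.01] w 12.6 j [ 0.17  0.27  0.03 -0.01 -1.36  0.29]
yaw now -63.91
[np.float64(-0.0028), np.float64(-0.0067), np.float64(-0.0033), np.float64(0.02), np.float64(-0.0028), np.float64(-0.0067), np.float64(-0.0033), np.float64(0.02), np.float64(-0.0028), np.float64(-0.0067), np.float64(-0.0033), np.float64(0.02), np.float64(-0.0028), np.float64(-0.0067), np.float64(-0.0033), np.float64(0.02), np.float64(-0.0028), np.float64(-0.0067), np.float64(-0.0033), np.float64(0.02)]
```

View pics/w7.png

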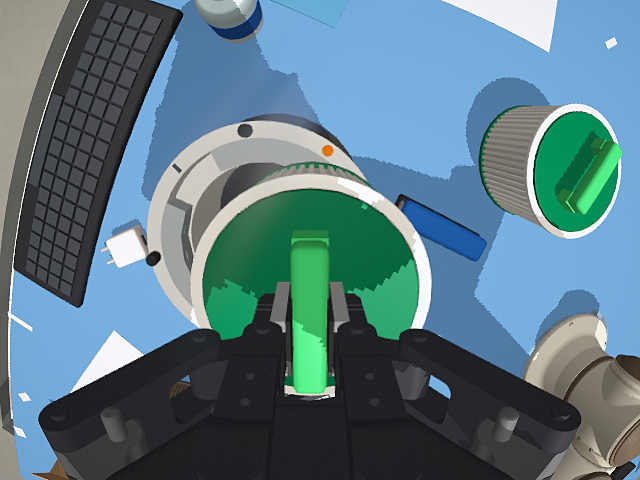

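View pics/s7z.png

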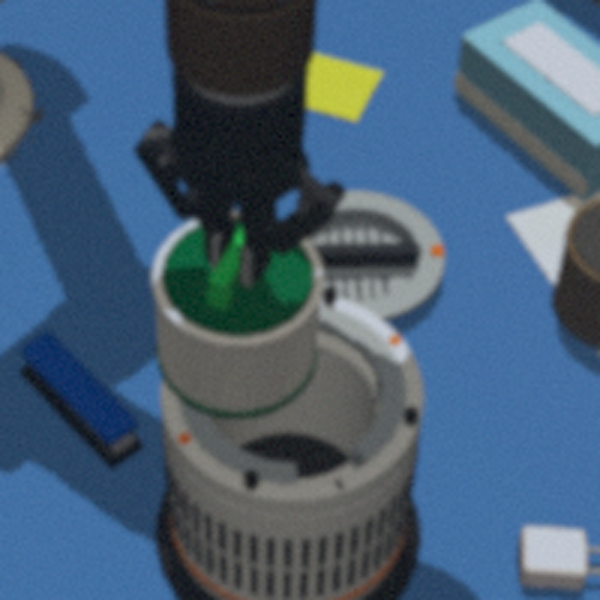

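Call:
{"fn": "arm_command", "kwargs": {"commands": [-0.003,-0.007,-0.006,0,-0.003,-0.007,-0.006,0,-0.003,-0.007,-0.006,0,-0.003,-0.007,-0.006,0,0,0,0,0]}}

```text
clock: 7.6
position: [592.5, -41.0, 336.1]
ee_rot: [0.847, -0.531, -0.01, 0.006]
contact_force: [0.2, 0.5, -2.2]
gripper_width: 12.8
```

```bash
python3 - <<'E'
from h import *
st()
E
```

```text
t 7.60 pos [592.5 -41.  336.1] xaxis yaw -64.14 zax [-0.023  0.    -1.   ] F [ 0.2  0.5 -2.2] M [-0.07 -0.04 -0.02] w 12.8 j [ 0.2   0.29  0.13 -0.   -1.43  0.25]
```

Call:
{"fn": "arm_command", "kwargs": {"commands": [-0.015,0.032,0,0,-0.015,0.032,0,0,0,0,0,0,0,0,0,0,0,0,0,0]}}

```text
clock: 8.1
position: [520.6, -41.6, 337.2]
ee_rot: [0.847, -0.531, -0.01, 0.006]
contact_force: [-0.2, -0.1, -1.7]
gripper_width: 12.6
```

```bash
python3 - <<'E'
from h import *
st()
E
```

```text
t 8.10 pos [520.6 -41.6 337.2] xaxis yaw -64.15 zax [-0.024  0.    -1.   ] F [-0.2 -0.1 -1.7] M [ 0.02 -0.08 -0.  ] w 12.6 j [ 0.23  0.16 -0.03 -0.01 -1.4   0.22]
```

Call:
{"fn": "arm_command", "kwargs": {"commands": [0.007,-0.013,0,0,0.007,-0.013,0,0,0.006,-0.013,0,0,0.006,-0.013,0,0,0.005,-0.013,0,0]}}

```text
clock: 8.6
position: [597.9, -41.4, 335.4]
ee_rot: [0.847, -0.531, -0.01, 0.006]
contact_force: [0.2, 0.1, -2.2]
gripper_width: 12.5
```

```bash
python3 - <<'E'
from h import *
st();print(to([595,-36,320]))
E
```

```text
t 8.60 pos [597.9 -41.4 335.4] xaxis yaw -64.19 zax [-0.023  0.    -1.   ] F [ 0.2  0.1 -2.2] M [ 0.   -0.09  0.  ] w 12.5 j [ 0.2   0.3   0.15 -0.   -1.44  0.25]
[-5.91729133 -0.05621136 15.44096363]
```

Call:
{"fn": "arm_command", "kwargs": {"commands": [-0.0025,-0.001,0.005,0,-0.002,-0.001,0.005,0,-0.001,0,0.005,0,0,0,0,0,0,0,0,0]}}

```text
clock: 9.1
position: [598.4, -35.0, 316.0]
ee_rot: [0.847, -0.531, -0.012, 0.007]
contact_force: [-0.2, 0.7, -1.3]
gripper_width: 12.4
```

```bash
python3 - <<'E'
from h import *
s,r=st();save("scene","s8.png",)
save("wrist","w8.png")
x=fit("pics/s8.png","scene",s["position"][2]-4,55,s["position"][:2],2)
im=cv2.imread("pics/s8.png");cv2.imwrite("pics/s8z.png",cv2.resize(im[130:330,230:430],None,fx=3,fy=3,interpolation=cv2.INTER_CUBIC))
E
```

```text
t 9.10 pos [598.4 -35.  316. ] xaxis yaw -64.23 zax [-0.028 -0.    -1.   ] F [-0.2  0.7 -1.3] M [-0.01 -0.06 -0.02] w 12.4 j [ 0.21  0.31  0.11 -0.01 -1.4   0.24]
pics/s8.png scene [598.5 -33.3  56.5] 67 med res 1.0
```

View pics/s8z.png

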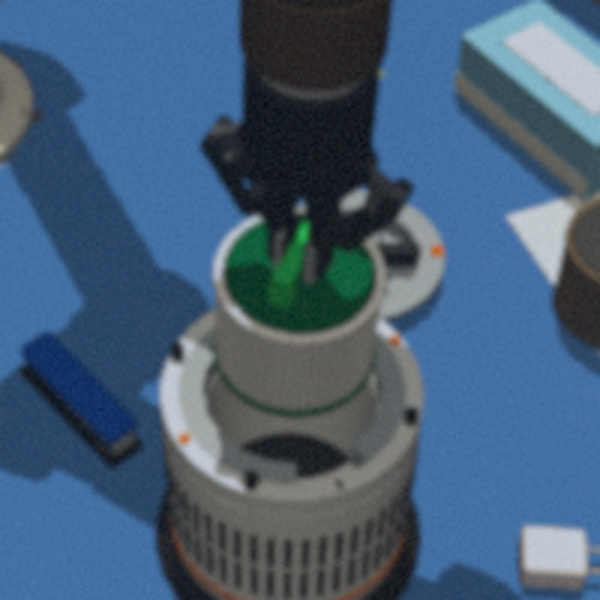

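View pics/w8.png

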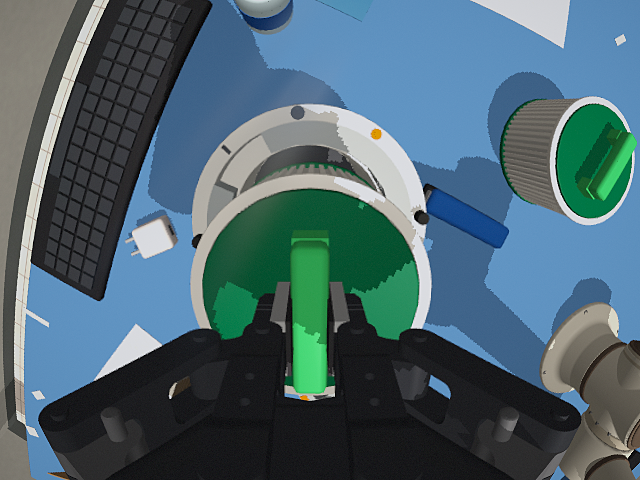

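Call:
{"fn": "arm_command", "kwargs": {"commands": [0,0,0.006,0,0,0,0.007,0,0,0,0.006,0,0,0,0.004,0,0,0,0,0]}}

```text
clock: 9.7
position: [597.3, -35.1, 292.0]
ee_rot: [0.847, -0.532, -0.011, 0.007]
contact_force: [-0.2, -0.1, -1.1]
gripper_width: 12.8
```

```bash
python3 - <<'E'
from h import *
s,r=st();save("scene","s9.png",)
x=fit("pics/s9.png","scene",s["position"][2]-4,55,s["position"][:2],2)
z=s["position"][2]-90
for a in(0,): print(pix("scene",[x[0]-4+41.4,x[1]-36.2,z]))
im=cv2.imread("pics/s9.png");cv2.imwrite("pics/s9z.png",cv2.resize(im[180:310,270:400],None,fx=5,fy=4.6,interpolation=cv2.INTER_CUBIC))
E
```

```text
t 9.70 pos [597.3 -35.1 292. ] xaxis yaw -64.25 zax [-0.026  0.    -1.   ] F [-0.2 -0.1 -1.1] M [-0.04 -0.05 -0.01] w 12.8 j [ 0.21  0.32  0.06 -0.01 -1.34  0.24]
pics/s9.png scene [597.5 -32.3  57. ] 69 med res 0.9
[326.35534959 276.06295745]
```

View pics/s9z.png

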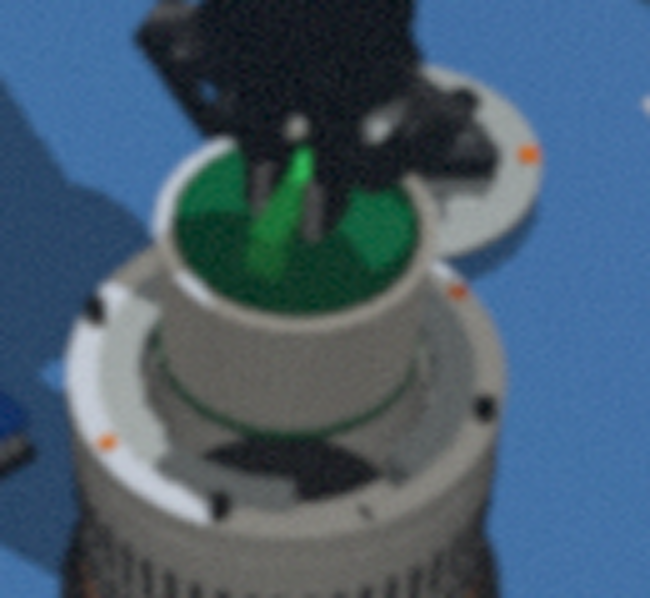

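Call:
{"fn": "arm_command", "kwargs": {"commands": [0.0001,-0.0002,0.01,0,0.0001,-0.0002,0.012,0,0.0001,-0.0002,0.012,0,0.0001,-0.0002,0.012,0,0.0001,-0.0002,0.01,0]}}

```text
clock: 10.25
position: [597.8, -35.1, 232.8]
ee_rot: [0.847, -0.532, -0.01, 0.006]
contact_force: [0.3, 0.1, -1.6]
gripper_width: 13.0
```

```bash
python3 - <<'E'
from h import *
s,r=st();save("scene","s10.png",)
x=fit("pics/s10.png","scene",s["position"][2]-4,55,s["position"][:2],2)
im=cv2.imread("pics/s10.png");cv2.imwrite("pics/s10z.png",cv2.resize(im[180:310,270:400],None,fx=5,fy=4.6,interpolation=cv2.INTER_CUBIC))
E
```

```text
t 10.25 pos [597.8 -35.1 232.8] xaxis yaw -64.24 zax [-0.023  0.001 -1.   ] F [ 0.3  0.1 -1.6] M [ 0.05 -0.07 -0.02] w 13.0 j [ 0.21  0.35 -0.04 -0.01 -1.21  0.24]
pics/s10.png scene [597.7 -32.8  56.4] 69 med res 0.9
```

View pics/s10z.png

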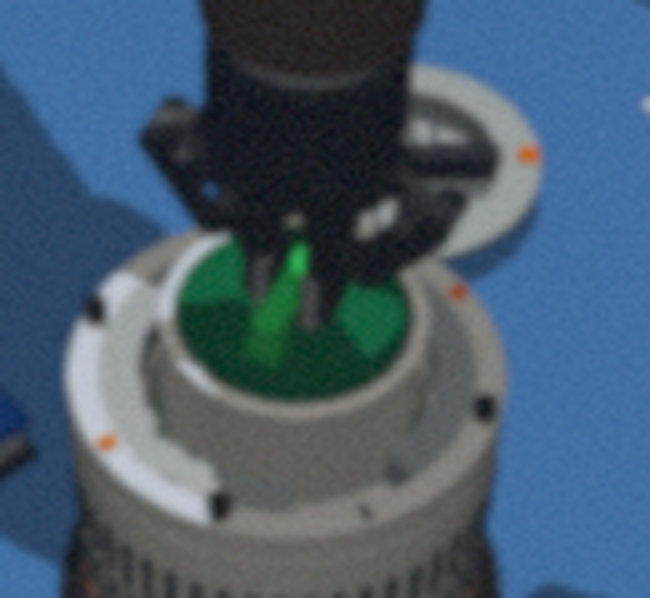

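Call:
{"fn": "arm_command", "kwargs": {"commands": [0,0,0.012,0,0,0,0.012,0,0,0,0.012,0,0,0,0.012,0,0,0,0.01,0]}}

```text
clock: 10.8
position: [595.7, -35.0, 168.6]
ee_rot: [0.847, -0.532, -0.011, 0.006]
contact_force: [-0.0, -1.1, -2.3]
gripper_width: 12.6
```

```bash
python3 - <<'E'
from h import *
st()
E
```

```text
t 10.80 pos [595.7 -35.  168.6] xaxis yaw -64.25 zax [-0.025  0.001 -1.   ] F [-0.  -1.1 -2.3] M [-0.   -0.13 -0.01] w 12.6 j [ 0.21  0.4  -0.13 -0.01 -1.06  0.24]
```

28 mm to go, so I'll slow down.

Call:
{"fn": "arm_command", "kwargs": {"commands": [0,0,0.006,0,0,0,0.006,0,0,0,0.005,0,0,0,0.004,0,0,0,0.001,0]}}

```text
clock: 11.3
position: [594.8, -35.1, 143.4]
ee_rot: [0.847, -0.532, -0.012, 0.007]
contact_force: [-0.4, -0.5, -2.3]
gripper_width: 12.6
```

Call:
{"fn": "arm_command", "kwargs": {"commands": [0,0,0.001,0,0,0,0.001,0,0,0,0.001,0,0,0,0.001,0,0,0,0,0]}}

```text
clock: 11.8
position: [595.3, -35.1, 142.3]
ee_rot: [0.847, -0.531, -0.01, 0.006]
contact_force: [-0.0, 0.8, -1.9]
gripper_width: 12.8
```

```bash
python3 - <<'E'
from h import *
st()
E
```

```text
t 11.80 pos [595.3 -35.1 142.3] xaxis yaw -64.20 zax [-0.024  0.    -1.   ] F [-0.   0.8 -1.9] M [ 0.04 -0.12  0.02] w 12.8 j [ 0.21  0.42 -0.17 -0.01 -1.    0.24]
```

Call:
{"fn": "arm_command", "kwargs": {"commands": [0,0,0.002,0,0,0,0.002,0,0,0,0.002,0,0,0,0.001,0,0,0,0,0]}}

```text
clock: 12.3
position: [595.6, -35.1, 142.0]
ee_rot: [0.848, -0.53, -0.008, 0.006]
contact_force: [0.2, 0.1, -2.3]
gripper_width: 12.2
```

```bash
python3 - <<'E'
from h import *
st()
E
```

```text
t 12.30 pos [595.6 -35.1 142. ] xaxis yaw -64.06 zax [-0.02  -0.001 -1.   ] F [ 0.2  0.1 -2.3] M [-0.01 -0.03 -0.  ] w 12.2 j [ 0.21  0.42 -0.17 -0.   -1.    0.24]
```

Call:
{"fn": "arm_command", "kwargs": {"commands": [0,0,0.003,0,0,0,0.003,0,0,0,0.003,0,0,0,0.003,0,0,0,0.003,0]}}

```text
clock: 12.8
position: [595.5, -35.6, 141.5]
ee_rot: [0.849, -0.528, -0.005, 0.007]
contact_force: [-6.6, 2.3, 16.1]
gripper_width: 12.5
```

```bash
python3 - <<'E'
from h import *
s,r=st()
save("scene","s11.png")
im=cv2.imread("pics/s11.png");cv2.imwrite("pics/s11z.png",cv2.resize(im[180:310,270:400],None,fx=5,fy=4.6,interpolation=cv2.INTER_CUBIC))
E
```

```text
t 12.80 pos [595.5 -35.6 141.5] xaxis yaw -63.74 zax [-0.015 -0.006 -1.   ] F [-6.6  2.3 16.1] M [ 0.83  2.14 -0.02] w 12.5 j [ 0.21  0.42 -0.18  0.   -0.99  0.24]
```

View pics/s11z.png

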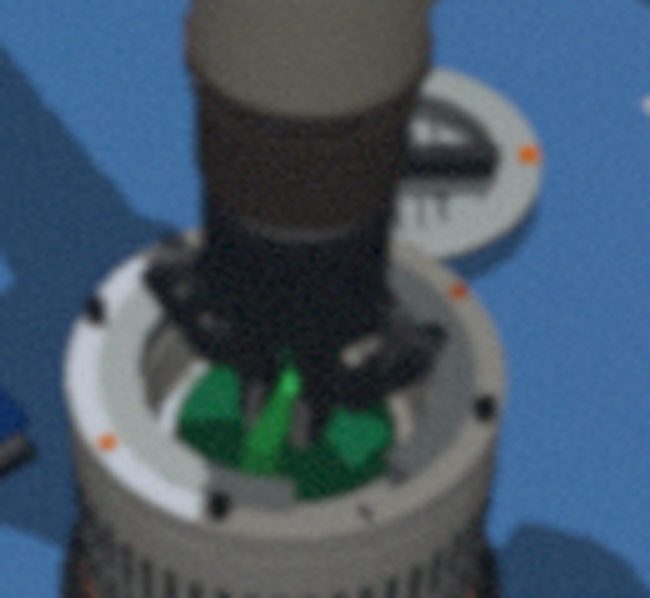

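It is standing on the floor: the force is 16 N, the height matches, and only the tilt leaves a small gap. Releasing.

Call:
{"fn": "arm_command", "kwargs": {"commands": [0,0,-0.001,0,0,0,0,0,0,0,0,0,0,0,0,0,0,0,0,0], "jaw": 0.45}}

```text
clock: 13.35
position: [596.7, -35.6, 141.3]
ee_rot: [0.849, -0.528, -0.004, 0.006]
contact_force: [0.4, -0.3, -0.1]
gripper_width: 38.1
```

Call:
{"fn": "arm_command", "kwargs": {"commands": [0,0,-0.005,0,0,0,-0.01,0,0,0,-0.02,0,0,0,-0.03,0,0,0,-0.03,0]}}

```text
clock: 13.85
position: [595.7, -35.5, 235.6]
ee_rot: [0.849, -0.528, -0.009, 0.01]
contact_force: [0.3, 0.4, -0.1]
gripper_width: 38.5
```

Call:
{"fn": "arm_command", "kwargs": {"commands": [0,0,-0.03,0,0,0,-0.02,0,0,0,-0.01,0,0,0,0,0,0,0,0,0]}}

```text
clock: 14.35
position: [598.7, -35.1, 306.2]
ee_rot: [0.849, -0.528, -0.004, 0.006]
contact_force: [0.8, 0.4, -1.0]
gripper_width: 38.6
```

```bash
python3 - <<'E'
from h import *
s,r=st()
save("wrist","w12.png")
plan([419.5,192,200],53)
E
```

```text
t 14.35 pos [598.7 -35.1 306.2] xaxis yaw -63.77 zax [-0.012 -0.006 -1.   ] F [ 0.8  0.4 -1. ] M [ 0.01 -0.04  0.01] w 38.6 j [ 0.21  0.31  0.08  0.   -1.35  0.24]
yaw now -63.77
[np.float64(-0.0189), np.float64(0.0039), np.float64(0.0071), np.float64(-7.78), np.float64(-0.0192), np.float64(0.0013), np.float64(0.0071), np.float64(-7.78), np.float64(-0.0193), np.float64(-0.0013), np.float64(0.007), np.float64(-7.78), np.float64(-0.0189), np.float64(-0.0039), np.float64(0.007), np.float64(-7.78), np.float64(-0.0182), np.float64(-0.0064), np.float64(0.007), np.float64(-7.78)]
[np.float64(-0.0172), np.float64(-0.0088), np.float64(0.0069), np.float64(-7.78), np.float64(-0.0159), np.float64(-0.0111), np.float64(0.0069), np.float64(-7.78), np.float64(-0.0142), np.float64(-0.0131), np.float64(0.0069), np.float64(-7.78), np.float64(-0.0123), np.float64(-0.0149), np.float64(0.0069), np.float64(-7.78), np.float64(-0.0102), np.float64(-0.0165), np.float64(0.0068), np.float64(-7.78)]
[np.float64(-0.0079), np.float64(-0.0177), np.float64(0.0068), np.float64(-7.78), np.float64(-0.0054), np.float64(-0.0186), np.float64(0.0068), np.float64(-7.78), np.float64(-0.0029), np.float64(-0.0192), np.float64(0.0068), np.float64(-7.78), np.float64(-0.0003), np.float64(-0.0194), np.float64(0.0068), np.float64(-7.78), np.float64(0.0023), np.float64(-0.0192), np.float64(0.0068), np.float64(-7.78)]
```

View pics/w12.png

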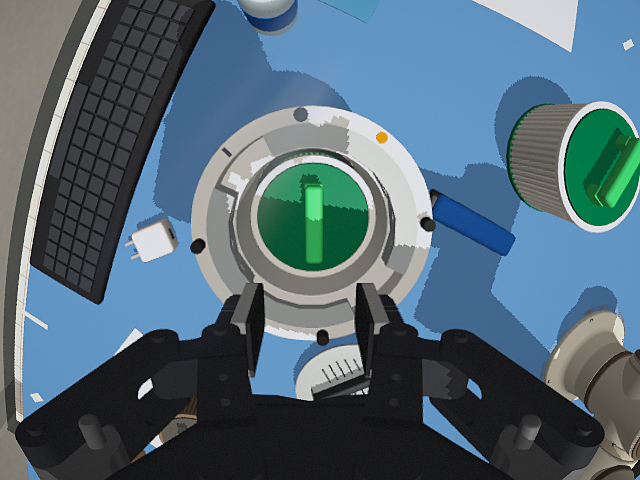

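The filter is inside the cavity, centred at (314,215) in the wrist view. Next is the cover.

Call:
{"fn": "arm_command", "kwargs": {"commands": [-0.019,0.004,0.005,-7.8,-0.019,0.001,0.005,-7.8,-0.019,-0.001,0.005,-7.8,-0.019,-0.004,0.005,-7.8,-0.018,-0.006,0.005,-7.8]}}

```text
clock: 14.9
position: [534.8, 39.7, 272.7]
ee_rot: [0.979, -0.204, -0.012, 0.007]
contact_force: [-0.0, 0.4, 1.0]
gripper_width: 38.6
```

Call:
{"fn": "arm_command", "kwargs": {"commands": [-0.017,-0.009,0.007,-7.8,-0.016,-0.011,0.007,-7.8,-0.014,-0.013,0.007,-7.8,-0.012,-0.015,0.007,-7.8,-0.01,-0.016,0.007,-7.8]}}

```text
clock: 15.4
position: [466.0, 114.2, 230.3]
ee_rot: [0.989, 0.149, -0.02, 0.004]
contact_force: [-0.0, 0.1, -0.2]
gripper_width: 38.5
```

```bash
python3 - <<'E'
from h import *
s,r=st()
plan([419.5,192,180],53)
E
```

```text
t 15.40 pos [466.  114.2 230.3] xaxis yaw 17.09 zax [-0.039 -0.015 -0.999] F [-0.   0.1 -0.2] M [ 0.08 -0.07 -0.01] w 38.5 j [ 0.57  0.16 -0.31 -0.01 -1.15  1.3 ]
yaw now 17.09
[np.float64(-0.0039), np.float64(-0.0176), np.float64(0.0102), np.float64(-7.18), np.float64(-0.0017), np.float64(-0.018), np.float64(0.0101), np.float64(-7.18), np.float64(0.0006), np.float64(-0.0182), np.float64(0.01), np.float64(-7.18), np.float64(0.0029), np.float64(-0.018), np.float64(0.0099), np.float64(-7.18), np.float64(0.0051), np.float64(-0.0175), np.float64(0.0098), np.float64(-7.18)]
```

Call:
{"fn": "arm_command", "kwargs": {"commands": [-0.004,-0.018,0.008,-7.2,-0.002,-0.018,0.008,-7.2,0,-0.018,0.006,-7.2,0.003,-0.016,0.004,-7.2,0.004,-0.01,0.002,-5]}}

```text
clock: 15.9
position: [417.2, 184.6, 194.7]
ee_rot: [0.897, 0.441, -0.029, -0.001]
contact_force: [0.2, -0.7, -0.2]
gripper_width: 38.7
```

```bash
python3 - <<'E'
from h import *
s,r=st()
plan([419.5,192,180],53)
E
```

```text
t 15.90 pos [417.2 184.6 194.7] xaxis yaw 52.44 zax [-0.052 -0.024 -0.998] F [ 0.2 -0.7 -0.2] M [ 0.1  -0.12  0.08] w 38.7 j [ 0.76  0.16 -0.4  -0.02 -1.07  1.74]
yaw now 52.44
[np.float64(0.0016), np.float64(-0.0005), np.float64(0.0029), np.float64(-0.11), np.float64(0.0016), np.float64(-0.0005), np.float64(0.0029), np.float64(-0.11), np.float64(0.0016), np.float64(-0.0005), np.float64(0.0029), np.float64(-0.11), np.float64(0.0016), np.float64(-0.0004), np.float64(0.0029), np.float64(-0.11), np.float64(0.0016), np.float64(-0.0004), np.float64(0.0029), np.float64(-0.11)]
```

Call:
{"fn": "arm_command", "kwargs": {"commands": [-0.03,0.022,0,0,-0.03,0.022,0,0,-0.03,0.022,0,0,0,0,0,0,0,0,0,0]}}

```text
clock: 16.4
position: [410.4, 69.9, 191.4]
ee_rot: [0.895, 0.445, -0.036, -0.0]
contact_force: [-0.2, 1.0, 0.1]
gripper_width: 38.2
```

```bash
python3 - <<'E'
from h import *
s,r=st()
E
```

```text
t 16.40 pos [410.4  69.9 191.4] xaxis yaw 52.90 zax [-0.064 -0.031 -0.997] F [-0.2  1.   0.1] M [ 0.06 -0.18  0.01] w 38.2 j [ 0.56  0.1  -0.49 -0.01 -1.06  1.94]
```

Call:
{"fn": "arm_command", "kwargs": {"commands": [0.009,-0.007,0,0,0.009,-0.007,0,0,0.009,-0.007,0,0,0.009,-0.007,0,0,0.009,-0.007,0,0]}}

```text
clock: 16.9
position: [409.1, 133.1, 188.2]
ee_rot: [0.894, 0.446, -0.037, -0.0]
contact_force: [0.4, -1.0, -0.2]
gripper_width: 37.9
```

```bash
python3 - <<'E'
from h import *
s,r=st()
E
```

```text
t 16.90 pos [409.1 133.1 188.2] xaxis yaw 53.03 zax [-0.066 -0.032 -0.997] F [ 0.4 -1.  -0.2] M [ 0.1  -0.13  0.  ] w 37.9 j [ 0.68  0.13 -0.46 -0.02 -1.06  1.82]
```

Call:
{"fn": "arm_command", "kwargs": {"commands": [0,0,-0.05,0,0,0,-0.05,0,0,0,-0.05,0,0,0,0,0,0,0,0,0]}}

```text
clock: 17.4
position: [418.5, 144.4, 340.8]
ee_rot: [0.893, 0.449, -0.039, 0.0]
contact_force: [-0.1, -1.1, -1.5]
gripper_width: 38.6
```

```bash
python3 - <<'E'
from h import *
s,r=st()
E
```

```text
t 17.40 pos [418.5 144.4 340.8] xaxis yaw 53.45 zax [-0.069 -0.035 -0.997] F [-0.1 -1.1 -1.5] M [ 0.08 -0.17 -0.04] w 38.6 j [ 0.69  0.04 -0.16 -0.02 -1.44  1.82]
```

Call:
{"fn": "arm_command", "kwargs": {"commands": [0,0,0.05,0,0,0,0.05,0,0,0,0.03,0,0,0,0,0,0,0,0,0]}}

```text
clock: 17.9
position: [408.9, 141.7, 206.2]
ee_rot: [0.892, 0.45, -0.039, 0.001]
contact_force: [-1.0, -0.3, -0.1]
gripper_width: 38.4
```

```bash
python3 - <<'E'
from h import *
s,r=st()
E
```

```text
t 17.90 pos [408.9 141.7 206.2] xaxis yaw 53.60 zax [-0.068 -0.036 -0.997] F [-1.  -0.3 -0.1] M [ 0.11 -0.11  0.01] w 38.4 j [ 0.7   0.12 -0.42 -0.02 -1.11  1.81]
```

Call:
{"fn": "arm_command", "kwargs": {"commands": [0.03,-0.022,0,0,0.03,-0.022,0,0,0.03,-0.022,0,0,0,0,0,0,0,0,0,0]}}

```text
clock: 18.4
position: [413.1, 261.0, 209.7]
ee_rot: [0.892, 0.45, -0.032, -0.0]
contact_force: [-0.4, 0.0, 0.4]
gripper_width: 38.4
```

```bash
python3 - <<'E'
from h import *
s,r=st()
E
```

```text
t 18.40 pos [413.1 261.  209.7] xaxis yaw 53.59 zax [-0.058 -0.028 -0.998] F [-0.4  0.   0.4] M [ 0.06 -0.13  0.03] w 38.4 j [ 0.88  0.2  -0.3  -0.03 -1.13  1.64]
```

Call:
{"fn": "arm_command", "kwargs": {"commands": [0.035,-0.026,0,0,0.035,-0.026,0,0,0.035,-0.026,0,0,0,0,0,0,0,0,0,0]}}

```text
clock: 18.9
position: [415.1, 394.8, 212.2]
ee_rot: [0.893, 0.448, -0.028, -0.002]
contact_force: [-0.3, -0.2, -1.6]
gripper_width: 38.2
```

```bash
python3 - <<'E'
from h import *
s,r=st()
E
```

```text
t 18.90 pos [415.1 394.8 212.2] xaxis yaw 53.35 zax [-0.051 -0.021 -0.998] F [-0.3 -0.2 -1.6] M [-0.01 -0.1  -0.02] w 38.2 j [ 1.03  0.34 -0.1  -0.04 -1.18  1.49]
```

Call:
{"fn": "arm_command", "kwargs": {"commands": [-0.015,0.011,0,0,-0.015,0.011,0,0,-0.015,0.011,0,0,-0.015,0.011,0,0,-0.015,0.011,0,0]}}

```text
clock: 19.4
position: [414.2, 290.8, 216.3]
ee_rot: [0.894, 0.447, -0.027, -0.002]
contact_force: [-0.9, 0.2, 0.5]
gripper_width: 38.6
```

```bash
python3 - <<'E'
from h import *
s,r=st()
E
```

```text
t 19.40 pos [414.2 290.8 216.3] xaxis yaw 53.13 zax [-0.05  -0.02  -0.999] F [-0.9  0.2  0.5] M [ 0.02 -0.1   0.04] w 38.6 j [ 0.92  0.22 -0.26 -0.03 -1.14  1.59]
```

Call:
{"fn": "arm_command", "kwargs": {"commands": [-0.016,0.012,0,0,-0.016,0.012,0,0,-0.016,0.012,0,0,-0.016,0.012,0,0,-0.016,0.012,0,0]}}

```text
clock: 19.9
position: [412.4, 178.1, 220.3]
ee_rot: [0.895, 0.445, -0.026, -0.003]
contact_force: [-0.1, -0.2, 0.5]
gripper_width: 38.3
```

Call:
{"fn": "arm_command", "kwargs": {"commands": [-0.015,0.011,0,0,-0.013,0.01,0,0,-0.01,0.008,0,0,-0.005,0.004,0,0,0,0,0,0]}}

```text
clock: 20.4
position: [410.3, 113.7, 222.6]
ee_rot: [0.897, 0.442, -0.025, -0.003]
contact_force: [-0.9, -0.0, -0.3]
gripper_width: 38.3
```

```bash
python3 - <<'E'
from h import *
s,r=st()
E
```

```text
t 20.40 pos [410.3 113.7 222.6] xaxis yaw 52.50 zax [-0.047 -0.017 -0.999] F [-0.9 -0.  -0.3] M [ 0.03 -0.13 -0.06] w 38.3 j [ 0.64  0.07 -0.43 -0.02 -1.12  1.85]
```

Call:
{"fn": "arm_command", "kwargs": {"commands": [0.039,-0.03,0,0,0.039,-0.03,0,0,0.039,-0.03,0,0,0.039,-0.03,0,0,0.039,-0.03,0,0]}}

```text
clock: 20.9
position: [411.1, 361.7, 219.7]
ee_rot: [0.899, 0.438, -0.023, -0.003]
contact_force: [1.4, -0.2, 0.5]
gripper_width: 38.7
```

Call:
{"fn": "arm_command", "kwargs": {"commands": [0,0,0,0,0,0,0,0,0,0,0,0,-0.005,0.004,0,0,-0.01,0.008,0,0]}}

```text
clock: 21.4
position: [410.5, 347.8, 217.5]
ee_rot: [0.897, 0.441, -0.024, -0.003]
contact_force: [-0.8, -0.3, 0.2]
gripper_width: 38.4
```

```bash
python3 - <<'E'
from h import *
s,r=st()
E
```

```text
t 21.40 pos [410.5 347.8 217.5] xaxis yaw 52.44 zax [-0.045 -0.016 -0.999] F [-0.8 -0.3  0.2] M [ 0.05 -0.08 -0.01] w 38.4 j [ 0.99  0.27 -0.18 -0.03 -1.15  1.51]
```

```bash
python3 - <<'E'
from h import *
plan([417,192,130],53,step=20)
E
```

```text
yaw now 52.44
[np.float64(-0.0116), np.float64(0.0102), np.float64(0.009), np.float64(-0.06), np.float64(-0.0116), np.float64(0.0102), np.float64(0.009), np.float64(-0.06), np.float64(-0.0116), np.float64(0.0102), np.float64(0.009), np.float64(-0.06), np.float64(-0.0116), np.float64(0.0102), np.float64(0.009), np.float64(-0.06), np.float64(-0.0116), np.float64(0.0102), np.float64(0.009), np.float64(-0.06)]
[np.float64(-0.0116), np.float64(0.0102), np.float64(0.009), np.float64(-0.06), np.float64(-0.0116), np.float64(0.0102), np.float64(0.009), np.float64(-0.06), np.float64(-0.0117), np.float64(0.0102), np.float64(0.009), np.float64(-0.06), np.float64(-0.0117), np.float64(0.0101), np.float64(0.009), np.float64(-0.06), np.float64(-0.0117), np.float64(0.0101), np.float64(0.009), np.float64(-0.06)]
```

Call:
{"fn": "arm_command", "kwargs": {"commands": [-0.012,0.01,0.009,0,-0.012,0.01,0.009,0,-0.012,0.01,0.009,0,-0.012,0.01,0.009,0,-0.012,0.01,0.009,0]}}

```text
clock: 21.9
position: [411.7, 258.1, 175.9]
ee_rot: [0.898, 0.439, -0.021, -0.004]
contact_force: [-0.5, -0.1, 1.1]
gripper_width: 38.5
```

Call:
{"fn": "arm_command", "kwargs": {"commands": [-0.012,0.01,0.009,0,-0.012,0.01,0.009,0,-0.011,0.009,0.006,0,-0.005,0.005,0.003,0,0,0,0,0], "jaw": 0.55}}

```text
clock: 22.4
position: [410.9, 193.7, 149.8]
ee_rot: [0.9, 0.435, -0.021, -0.004]
contact_force: [0.3, 0.4, -0.2]
gripper_width: 47.0
```

```bash
python3 - <<'E'
from h import *
st();save("wrist","w13.png")
plan([419.5,192,80],53,step=30)
E
```

```text
t 22.40 pos [410.9 193.7 149.8] xaxis yaw 51.59 zax [-0.041 -0.011 -0.999] F [ 0.3  0.4 -0.2] M [ 0.04 -0.11 -0.  ] w 47.0 j [ 0.78  0.2  -0.48 -0.03 -0.93  1.7 ]
yaw now 51.62
[np.float64(0.0011), np.float64(0.002), np.float64(0.0139), np.float64(-0.28), np.float64(0.0011), np.float64(0.002), np.float64(0.0139), np.float64(-0.28), np.float64(0.0011), np.float64(0.002), np.float64(0.0139), np.float64(-0.28), np.float64(0.0011), np.float64(0.002), np.float64(0.0139), np.float64(-0.28), np.float64(0.0011), np.float64(0.002), np.float64(0.0139), np.float64(-0.28)]
```

View pics/w13.png

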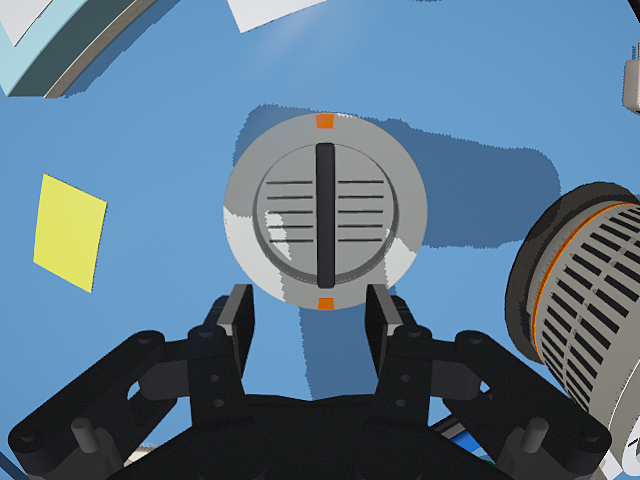

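The cover bar runs from (325,143) to (326,287), nearly vertical in the image, so the yaw is nearly aligned.

```bash
python3 - <<'E'
from h import *
a=unpix("wrist",(325,143),29);b=unpix("wrist",(326,287),29);print((a+b)/2,np.linalg.norm(a-b),np.degrees(np.arctan2(*(a-b)[[1,0]])))
a=unpix("wrist",(325,121),23);b=unpix("wrist",(326,303),23);print((a+b)/2,np.linalg.norm(a-b),np.degrees(np.arctan2(*(a-b)[[1,0]])))
E
```

```text
[422.58478411 192.81806596  29.        ] 109.50716944622947 52.66120184304898
[422.18693254 191.97359142  23.        ] 142.27590815057684 52.572913110548996
```

```bash
python3 - <<'E'
from h import *
plan([421.5,191.8,45],52.6,step=30)
E
```

```text
yaw now 51.62
[np.float64(0.0016), np.float64(0.0025), np.float64(0.0209), np.float64(-0.2), np.float64(0.0016), np.float64(0.0025), np.float64(0.0209), np.float64(-0.2), np.float64(0.0016), np.float64(0.0025), np.float64(0.0209), np.float64(-0.2), np.float64(0.0016), np.float64(0.0025), np.float64(0.0209), np.float64(-0.2), np.float64(0.0016), np.float64(0.0025), np.float64(0.0209), np.float64(-0.2)]
```

Call:
{"fn": "arm_command", "kwargs": {"commands": [0.002,0.003,0.02,-0.3,0.002,0.003,0.02,-0.3,0.002,0.002,0.02,-0.2,0.001,0.002,0.018,-0.2,0.001,0.002,0.01,0]}}

```text
clock: 22.95
position: [427.3, 198.0, 63.5]
ee_rot: [0.895, 0.445, -0.013, -0.006]
contact_force: [-0.5, 0.2, 0.6]
gripper_width: 46.8
```

```bash
python3 - <<'E'
from h import *
st();save("wrist","w14.png")
print(to([421.5,191.8,7]))
E
```

```text
t 22.95 pos [427.3 198.   63.5] xaxis yaw 52.87 zax [-0.029 -0.001 -1.   ] F [-0.5  0.2  0.6] M [-0.02 -0.06 -0.  ] w 46.8 j [ 0.77  0.34 -0.55 -0.03 -0.7   1.75]
[-6.85183929  0.32762547 55.61462824]
```

View pics/w14.png

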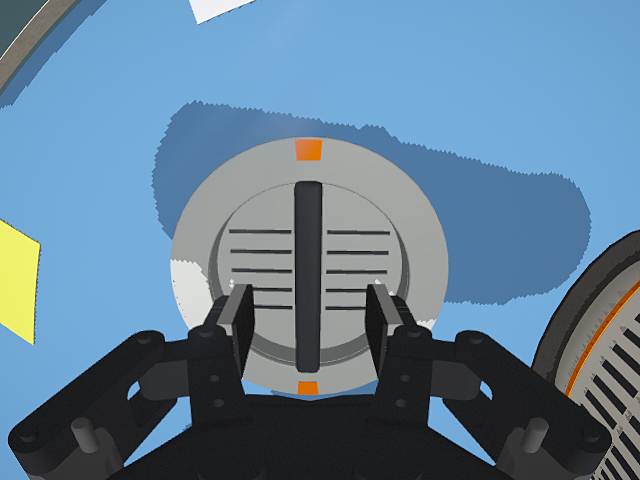

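Call:
{"fn": "arm_command", "kwargs": {"commands": [-0.002,0,0.015,0,-0.002,0,0.015,0,-0.002,0,0.012,0,-0.001,0,0.006,0,0,0,0.003,0]}}

```text
clock: 23.5
position: [425.1, 196.1, 13.0]
ee_rot: [0.895, 0.446, -0.01, -0.006]
contact_force: [0.0, -0.5, 0.1]
gripper_width: 46.7
```

```bash
python3 - <<'E'
from h import *
st();save("wrist","w15.png")
print(to([421.5,191.8,7]))
E
```

```text
t 23.50 pos [425.1 196.1  13. ] xaxis yaw 53.03 zax [-0.023  0.003 -1.   ] F [ 0.  -0.5  0.1] M [ 0.   -0.07  0.03] w 46.7 j [ 0.77  0.43 -0.6  -0.03 -0.56  1.76]
[-5.42407676 -0.14886491  5.8772937 ]
```

View pics/w15.png

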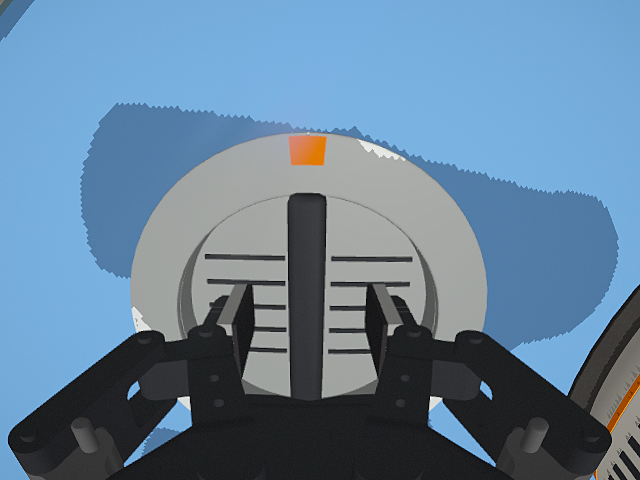

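Call:
{"fn": "arm_command", "kwargs": {"commands": [-0.002,0,0.002,0,-0.003,0,0.003,0,-0.002,0,0.002,0,0,0,0,0,0,0,0,0]}}

```text
clock: 24.05
position: [421.5, 191.2, 7.2]
ee_rot: [0.895, 0.447, -0.008, -0.007]
contact_force: [0.4, 0.1, 0.1]
gripper_width: 47.0
```

```bash
python3 - <<'E'
from h import *
st()
print(to([421.5,191.8,7]))
E
```

```text
t 24.05 pos [421.5 191.2   7.2] xaxis yaw 53.06 zax [-0.02   0.006 -1.   ] F [0.4 0.1 0.1] M [ 0.02 -0.01  0.01] w 47.0 j [ 0.77  0.43 -0.62 -0.04 -0.53  1.76]
[ 0.44762791 -0.39336949  0.21040062]
```

Close on the bar.

Call:
{"fn": "arm_command", "kwargs": {"commands": [0,0,0,0,0,0,0,0,0,0,0,0,0,0,0,0,0,0,0,0], "jaw": 0}}

```text
clock: 24.55
position: [421.7, 191.2, 8.1]
ee_rot: [0.895, 0.447, -0.008, -0.007]
contact_force: [-0.5, -0.3, 0.3]
gripper_width: 12.5
```

```bash
python3 - <<'E'
from h import *
st();save("wrist","w16.png");save("scene","s16.png")
fit("pics/s16.png","scene",23,78,(419,192),2)
E
```

```text
t 24.55 pos [421.7 191.2   8.1] xaxis yaw 53.05 zax [-0.02   0.006 -1.   ] F [-0.5 -0.3  0.3] M [-0.09 -0.08 -0.02] w 12.5 j [ 0.77  0.43 -0.62 -0.03 -0.53  1.76]
pics/s16.png scene [415.3 185.   86.7] 22 med res 1.0
```

View pics/w16.png

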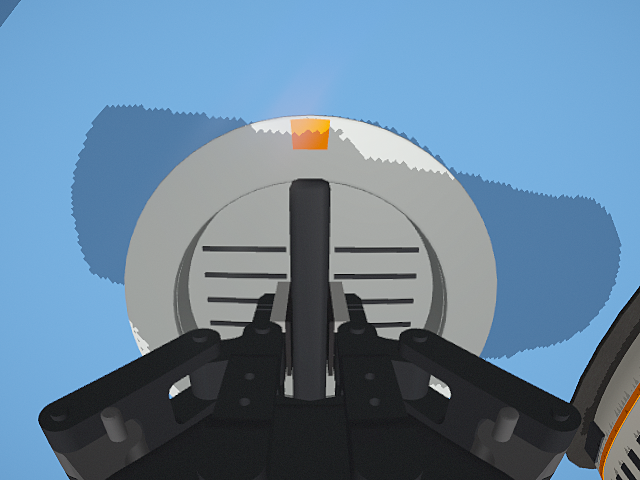

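Call:
{"fn": "arm_command", "kwargs": {"commands": [0,0,-0.008,0,0,0,-0.015,0,0,0,-0.02,0,0,0,-0.025,0,0,0,-0.025,0]}}

```text
clock: 25.15
position: [420.3, 188.2, 100.5]
ee_rot: [0.895, 0.446, -0.014, -0.006]
contact_force: [0.7, -0.5, -2.1]
gripper_width: 12.9
```

Call:
{"fn": "arm_command", "kwargs": {"commands": [0,0,-0.025,0,0,0,-0.025,0,0,0,-0.025,0,0,0,-0.025,0,0,0,-0.015,0]}}

```text
clock: 25.65
position: [421.8, 187.2, 221.9]
ee_rot: [0.895, 0.445, -0.014, -0.007]
contact_force: [-0.2, 0.7, -1.9]
gripper_width: 12.9
```

```bash
python3 - <<'E'
from h import *
st();save("wrist","w17.png")
plan([594.3,-33.4,250],-18.5,step=20)
E
```

```text
t 25.65 pos [421.8 187.2 221.9] xaxis yaw 52.93 zax [-0.031 -0.001 -1.   ] F [-0.2  0.7 -1.9] M [ 0.06 -0.12  0.01] w 12.9 j [ 0.76  0.13 -0.36 -0.02 -1.1   1.75]
yaw now 52.95
[np.float64(-0.0049), np.float64(0.018), np.float64(-0.0021), np.float64(4.76), np.float64(-0.0034), np.float64(0.0183), np.float64(-0.0021), np.float64(4.76), np.float64(-0.0019), np.float64(0.0185), np.float64(-0.0021), np.float64(4.76), np.float64(-0.0003), np.float64(0.0186), np.float64(-0.0021), np.float64(4.76), np.float64(0.0012), np.float64(0.0186), np.float64(-0.0022), np.float64(4.76)]
[np.float64(0.0028), np.float64(0.0184), np.float64(-0.0022), np.float64(4.76), np.float64(0.0043), np.float64(0.0181), np.float64(-0.0022), np.float64(4.76), np.float64(0.0058), np.float64(0.0177), np.float64(-0.0022), np.float64(4.76), np.float64(0.0072), np.float64(0.0171), np.float64(-0.0022), np.float64(4.76), np.float64(0.0086), np.float64(0.0165), np.float64(-0.0022), np.float64(4.76)]
[np.float64(0.01), np.float64(0.0157), np.float64(-0.0022), np.float64(4.76), np.float64(0.0113), np.float64(0.0148), np.float64(-0.0022), np.float64(4.76), np.float64(0.0125), np.float64(0.0138), np.float64(-0.0022), np.float64(4.76), np.float64(0.0136), np.float64(0.0127), np.float64(-0.0022), np.float64(4.76), np.float64(0.0146), np.float64(0.0116), np.float64(-0.0022), np.float64(4.76)]
```

View pics/w17.png

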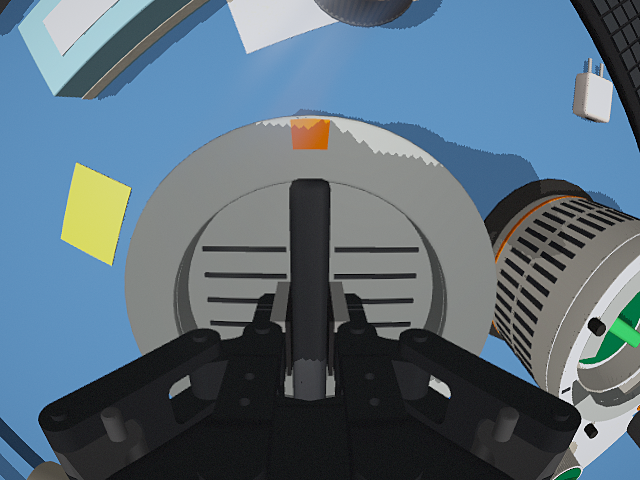

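The cover is held without slip. Carrying it over.

Call:
{"fn": "arm_command", "kwargs": {"commands": [-0.004,0.012,-0.005,3,-0.004,0.018,-0.005,4.8,-0.002,0.018,-0.005,4.8,-0.001,0.018,-0.005,4.8,0.001,0.018,-0.005,4.8]}}

```text
clock: 26.2
position: [473.5, 115.6, 245.1]
ee_rot: [0.967, 0.256, -0.017, -0.004]
contact_force: [0.1, -0.2, -1.6]
gripper_width: 12.5
```

Call:
{"fn": "arm_command", "kwargs": {"commands": [0.003,0.018,-0.003,4.8,0.004,0.018,-0.002,4.8,0.006,0.018,-0.002,4.8,0.007,0.017,-0.002,4.8,0.008,0.016,-0.002,4.8]}}

```text
clock: 26.7
position: [529.3, 35.2, 248.8]
ee_rot: [0.999, 0.035, -0.023, 0.001]
contact_force: [0.8, 0.0, -2.2]
gripper_width: 12.7
```

```bash
python3 - <<'E'
from h import *
st()
plan([594.3,-33.4,250],-18.5,step=20)
E
```

```text
t 26.70 pos [529.3  35.2 248.8] xaxis yaw 3.96 zax [-0.046 -0.003 -0.999] F [ 0.8  0.  -2.2] M [ 0.   -0.14  0.01] w 12.7 j [ 0.36  0.24 -0.16 -0.01 -1.22  1.28]
yaw now 3.96
[np.float64(0.012), np.float64(0.0146), np.float64(-0.0008), np.float64(4.49), np.float64(0.0131), np.float64(0.0136), np.float64(-0.0008), np.float64(4.49), np.float64(0.0141), np.float64(0.0125), np.float64(-0.0009), np.float64(4.49), np.float64(0.0151), np.float64(0.0114), np.float64(-0.0009), np.float64(4.49), np.float64(0.0159), np.float64(0.0102), np.float64(-0.001), np.float64(4.49)]
```

Call:
{"fn": "arm_command", "kwargs": {"commands": [0.012,0.015,-0.001,4.5,0.013,0.014,-0.001,4.5,0.013,0.012,-0.001,4.5,0.012,0.01,-0.001,4,0.007,0.006,-0.001,3]}}

```text
clock: 27.2
position: [581.6, -33.5, 244.1]
ee_rot: [0.987, -0.158, -0.03, 0.007]
contact_force: [0.7, 0.1, -2.4]
gripper_width: 13.0
```

```bash
python3 - <<'E'
from h import *
st()
plan([594.3,-33.4,245],-18.5,step=20)
E
```

```text
t 27.20 pos [581.6 -33.5 244.1] xaxis yaw -18.23 zax [-0.06  -0.004 -0.998] F [ 0.7  0.1 -2.4] M [ 0.06 -0.12 -0.01] w 13.0 j [ 0.22  0.33 -0.03 -0.01 -1.26  1.04]
yaw now -18.23
[np.float64(0.0024), np.float64(-0.0008), np.float64(-0.0003), np.float64(0.05), np.float64(0.0024), np.float64(-0.0008), np.float64(-0.0003), np.float64(0.05), np.float64(0.0024), np.float64(-0.0008), np.float64(-0.0003), np.float64(0.05), np.float64(0.0024), np.float64(-0.0008), np.float64(-0.0003), np.float64(0.05), np.float64(0.0024), np.float64(-0.0008), np.float64(-0.0003), np.float64(0.05)]
```

Call:
{"fn": "arm_command", "kwargs": {"commands": [0.004,-0.001,0.001,0.1,0.004,-0.001,0.001,0.1,0.003,-0.001,0.001,0,0,0,0,0,0,0,0,0]}}

```text
clock: 27.7
position: [592.1, -35.7, 235.9]
ee_rot: [0.986, -0.161, -0.033, 0.008]
contact_force: [0.7, -0.2, -1.3]
gripper_width: 12.7
```

```bash
python3 - <<'E'
from h import *
s,r=st();save("wrist","w18.png");save("scene","s18.png")
fit("pics/s18.png","scene",s["position"][2]+15,78,s["position"][:2],2)
im=cv2.imread("pics/s18.png");cv2.imwrite("pics/s18z.png",cv2.resize(im[170:310,260:400],None,fx=4.3,fy=4.3,interpolation=cv2.INTER_CUBIC))
E
```

```text
t 27.70 pos [592.1 -35.7 235.9] xaxis yaw -18.61 zax [-0.068 -0.005 -0.998] F [ 0.7 -0.2 -1.3] M [ 0.09 -0.22  0.03] w 12.7 j [ 0.21  0.36 -0.01 -0.01 -1.26  1.04]
pics/s18.png scene [592.6 -29.2  82.2] 35 med res 0.7
```

View pics/w18.png

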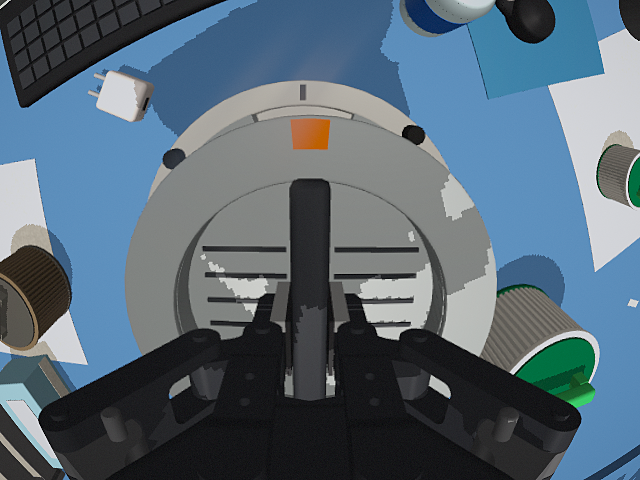

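View pics/s18z.png

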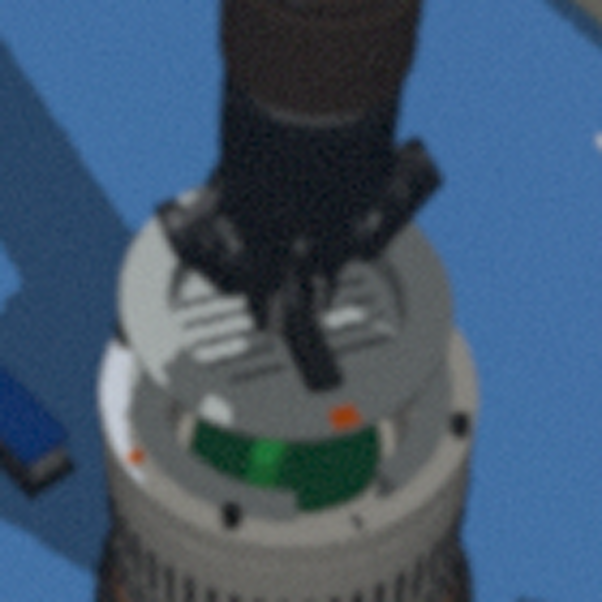

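Call:
{"fn": "arm_command", "kwargs": {"commands": [0.001,-0.001,0.007,0,0.001,-0.001,0.007,0,0.001,-0.001,0.006,0,0.001,-0.001,0.004,0,0,0,0,0]}}

```text
clock: 28.3
position: [595.2, -32.4, 209.8]
ee_rot: [0.986, -0.161, -0.033, 0.008]
contact_force: [1.0, -0.3, -1.3]
gripper_width: 12.5
```

```bash
python3 - <<'E'
from h import *
s,r=st();save("wrist","w19.png");save("scene","s19.png")
print(to([594.3,-33.4,204]))
im=cv2.imread("pics/s19.png");cv2.imwrite("pics/s19z.png",cv2.resize(im[170:310,260:400],None,fx=4.3,fy=4.3,interpolation=cv2.INTER_CUBIC))
E
```

```text
t 28.30 pos [595.2 -32.4 209.8] xaxis yaw -18.54 zax [-0.068 -0.004 -0.998] F [ 1.  -0.3 -1.3] M [-0.03 -0.19 -0.  ] w 12.5 j [ 0.21  0.39 -0.04 -0.01 -1.21  1.04]
[-0.44345516  1.10753963  6.66998133]
```

View pics/w19.png

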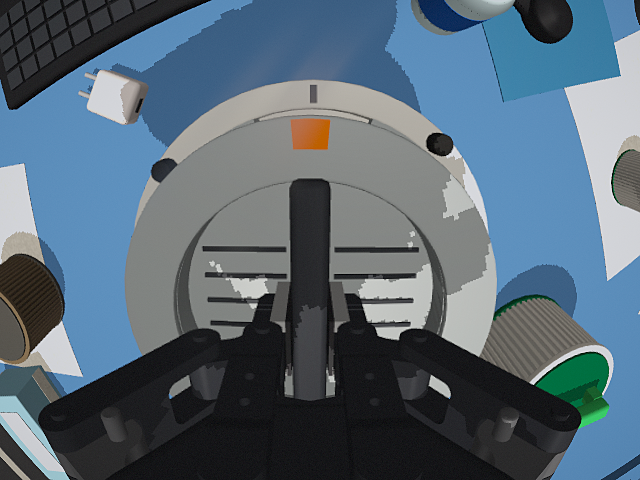

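View pics/s19z.png

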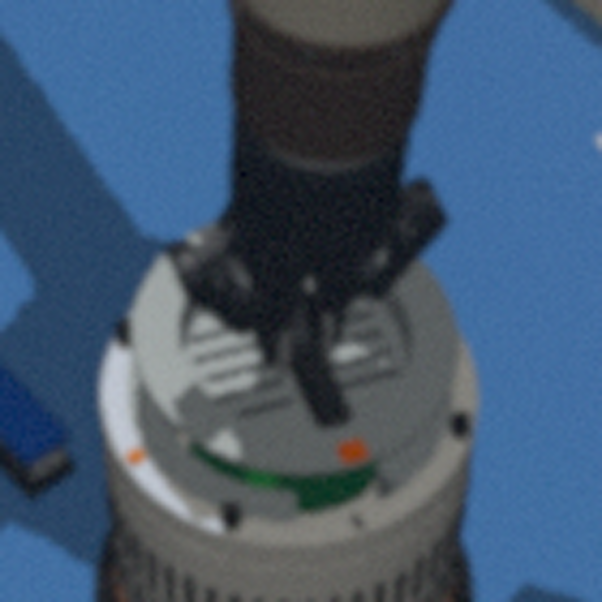

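Call:
{"fn": "arm_command", "kwargs": {"commands": [0,0.0005,0.005,0,0,0.0005,0.005,0,0,0,0.005,0,0,0,0.005,0,0,0,0.004,0]}}

```text
clock: 28.9
position: [594.1, -33.8, 186.0]
ee_rot: [0.986, -0.161, -0.031, 0.007]
contact_force: [0.6, -0.7, -2.0]
gripper_width: 12.6
```

```bash
python3 - <<'E'
from h import *
s,r=st()
print(to([594.3,-33.4,s["position"][2]]))
E
```

```text
t 28.90 pos [594.1 -33.8 186. ] xaxis yaw -18.54 zax [-0.064 -0.004 -0.998] F [ 0.6 -0.7 -2. ] M [-0.   -0.18  0.01] w 12.6 j [ 0.21  0.4  -0.08 -0.01 -1.15  1.04]
[ 0.09699563 -0.41067891 -0.01574099]
```

Call:
{"fn": "arm_command", "kwargs": {"commands": [0,0,0.003,0,0,0,0.004,0,0,0,0.004,0,0,0,0.004,0,0,0,0.003,0]}}

```text
clock: 29.4
position: [594.5, -34.8, 175.8]
ee_rot: [0.987, -0.159, -0.027, 0.008]
contact_force: [-5.7, 0.0, 9.1]
gripper_width: 12.8
```

```bash
python3 - <<'E'
from h import *
s,r=st();save("wrist","w20.png");save("scene","s20.png")
print(to([594.3,-33.4,s["position"][2]]))
im=cv2.imread("pics/s20.png");cv2.imwrite("pics/s20z.png",cv2.resize(im[170:310,260:400],None,fx=4.3,fy=4.3,interpolation=cv2.INTER_CUBIC))
E
```

```text
t 29.40 pos [594.5 -34.8 175.8] xaxis yaw -18.31 zax [-0.056 -0.007 -0.998] F [-5.7  0.   9.1] M [0.64 1.05 0.25] w 12.8 j [ 0.21  0.41 -0.1  -0.01 -1.12  1.04]
[-0.64998402 -1.3065426   0.00423393]
```

View pics/w20.png

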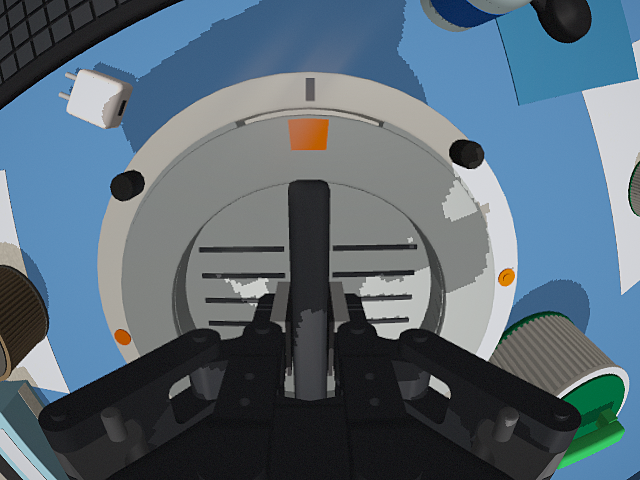

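View pics/s20z.png

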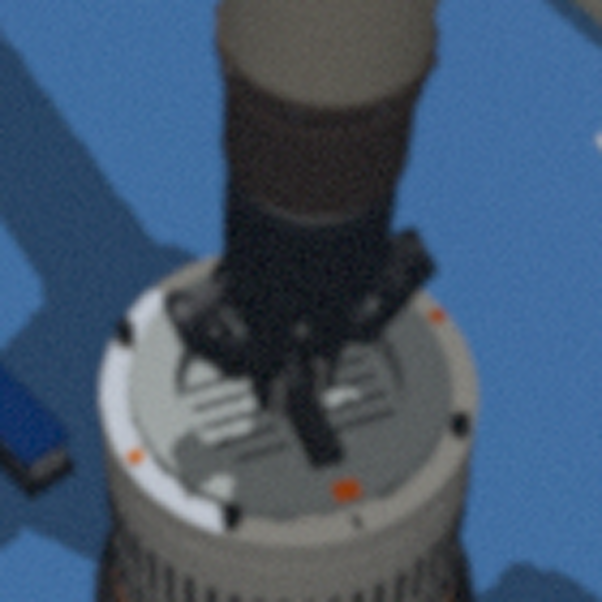

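The cover is at seated height (TCP 175.8 against an expected 176), so the lugs have dropped through. I'll release it to let it settle flat, then regrip.

Call:
{"fn": "arm_command", "kwargs": {"commands": [0,0,-0.001,0,0,0,0,0,0,0,0,0,0,0,0,0,0,0,0,0], "jaw": 0.4}}

```text
clock: 30.0
position: [595.9, -34.8, 178.2]
ee_rot: [0.987, -0.159, -0.025, 0.007]
contact_force: [0.6, -0.5, 0.1]
gripper_width: 34.1
```

```bash
python3 - <<'E'
from h import *
s,r=st();save("wrist","w21.png");save("scene","s21.png")
im=cv2.imread("pics/s21.png");cv2.imwrite("pics/s21z.png",cv2.resize(im[170:310,260:400],None,fx=4.3,fy=4.3,interpolation=cv2.INTER_CUBIC))
E
```

```text
t 30.00 pos [595.9 -34.8 178.2] xaxis yaw -18.28 zax [-0.051 -0.007 -0.999] F [ 0.6 -0.5  0.1] M [-0.02 -0.13  0.02] w 34.1 j [ 0.21  0.4  -0.1  -0.   -1.12  1.04]
```

View pics/w21.png

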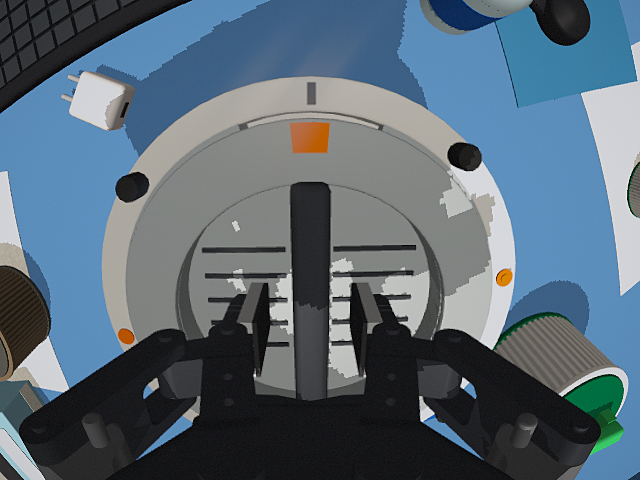

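View pics/s21z.png

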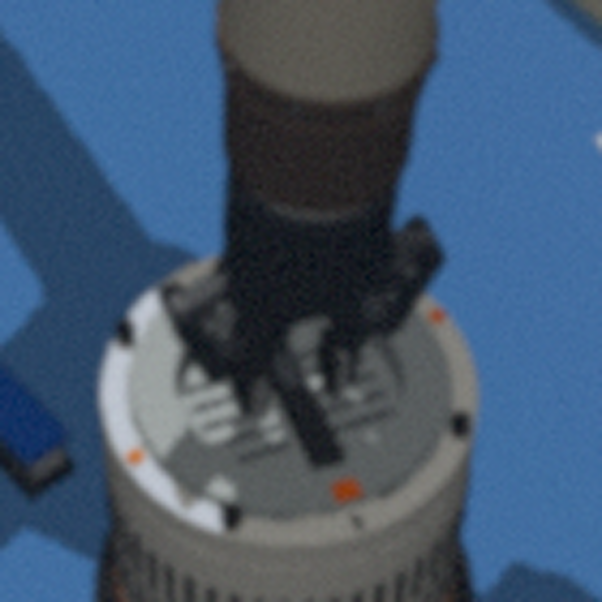

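Call:
{"fn": "arm_command", "kwargs": {"commands": [-0.001,0,0.002,0,0,0,0.001,0,0,0,0,0,0,0,0,0,0,0,0,0], "jaw": 0}}

```text
clock: 30.6
position: [594.5, -34.6, 176.1]
ee_rot: [0.987, -0.158, -0.025, 0.007]
contact_force: [-0.7, -0.8, 1.3]
gripper_width: 12.9
```

Call:
{"fn": "arm_command", "kwargs": {"commands": [0,0,0,5,0,0,0,6,0,0,0,6,0,0,0,6,0,0,0,6]}}

```text
clock: 31.1
position: [591.8, -34.5, 177.3]
ee_rot: [0.913, -0.406, -0.024, 0.015]
contact_force: [0.2, -1.8, -0.0]
gripper_width: 13.0
```

```bash
python3 - <<'E'
from h import *
s,r=st();save("wrist","w22.png");save("scene","s22.png")
im=cv2.imread("pics/s22.png");cv2.imwrite("pics/s22z.png",cv2.resize(im[170:310,260:400],None,fx=4.3,fy=4.3,interpolation=cv2.INTER_CUBIC))
E
```

```text
t 31.10 pos [591.8 -34.5 177.3] xaxis yaw -48.02 zax [-0.056 -0.007 -0.998] F [ 0.2 -1.8 -0. ] M [ 0.44 -0.17  0.61] w 13.0 j [ 0.21  0.4  -0.11 -0.01 -1.12  0.52]
```

View pics/w22.png

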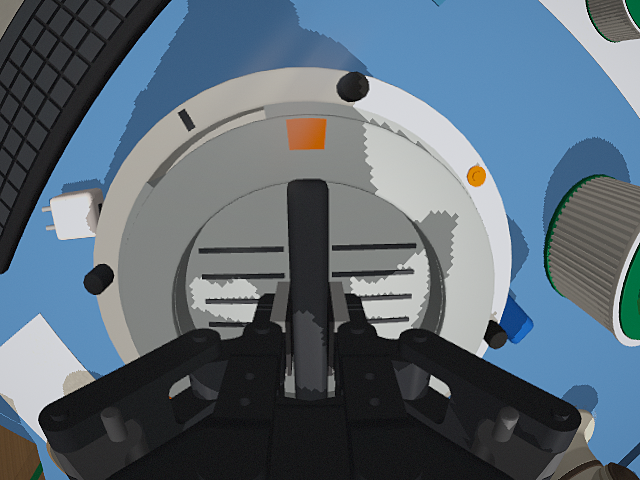

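View pics/s22z.png

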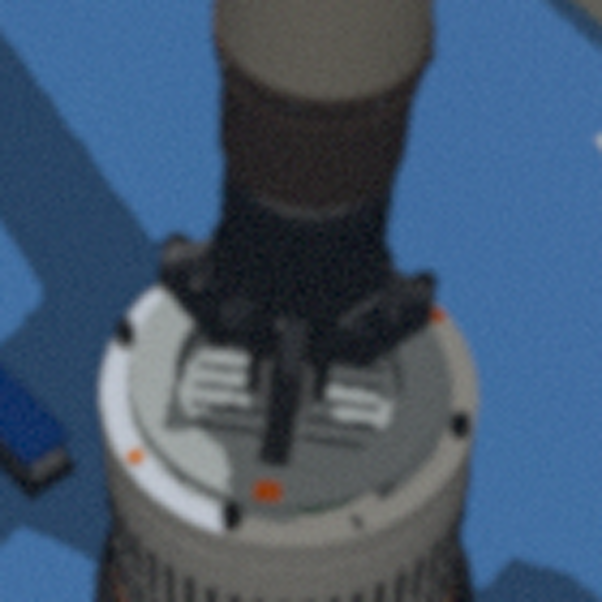

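The cover turns at seated height, 30° so far. I'll regrip to take out the tilt before going on.

Call:
{"fn": "arm_command", "kwargs": {"commands": [0,0,0,0,0,0,0,0,0,0,0,0,0.001,-0.002,0,0,0.001,-0.001,0,0], "jaw": 0.35}}

```text
clock: 31.7
position: [595.5, -33.7, 175.9]
ee_rot: [0.915, -0.403, -0.025, 0.015]
contact_force: [0.2, 0.1, -0.2]
gripper_width: 29.9
```

```bash
python3 - <<'E'
from h import *
s,r=st();print(to([594.3,-34,176]))
E
```

```text
t 31.70 pos [595.5 -33.7 175.9] xaxis yaw -47.61 zax [-0.058 -0.007 -0.998] F [ 0.2  0.1 -0.2] M [ 0.   -0.17  0.05] w 29.9 j [ 0.21  0.41 -0.1  -0.01 -1.12  0.53]
[-0.64458193  1.09679589 -0.07573298]
```

Call:
{"fn": "arm_command", "kwargs": {"commands": [0,0.001,0,0,0,0,0,0,0,0,0,0,0,0,0,0,0,0,0,0], "jaw": 0}}

```text
clock: 32.2
position: [594.6, -35.0, 177.5]
ee_rot: [0.915, -0.402, -0.025, 0.015]
contact_force: [-1.6, -0.3, 0.7]
gripper_width: 12.6
```

Call:
{"fn": "arm_command", "kwargs": {"commands": [0,0,0,5,0,0,0,5,0,0,0,5,0,0,0,5,0,0,0,4]}}

```text
clock: 32.7
position: [594.1, -35.0, 177.5]
ee_rot: [0.809, -0.588, -0.021, 0.02]
contact_force: [-3.7, -3.1, 1.6]
gripper_width: 13.0
```

```bash
python3 - <<'E'
from h import *
s,r=st();print(to([594.3,-34,176]))
E
```

```text
t 32.70 pos [594.1 -35.  177.5] xaxis yaw -72.02 zax [-0.058 -0.008 -0.998] F [-3.7 -3.1  1.6] M [0.06 0.68 1.08] w 13.0 j [ 0.21  0.4  -0.1  -0.   -1.12  0.11]
[-0.92924749 -0.5483883   1.43327961]
```

Call:
{"fn": "arm_command", "kwargs": {"commands": [0,0,0,0,0,0,0,0,0,0,0,0,0,0,0,0,0,0,0,0], "jaw": 0.35}}

```text
clock: 33.2
position: [594.3, -34.8, 176.3]
ee_rot: [0.809, -0.587, -0.022, 0.02]
contact_force: [0.5, -0.1, -0.9]
gripper_width: 29.8
```

```bash
python3 - <<'E'
from h import *
s,r=st();print(to([594.3,-34,176]));save("wrist","w23.png")
E
```

```text
t 33.20 pos [594.3 -34.8 176.3] xaxis yaw -71.94 zax [-0.059 -0.008 -0.998] F [ 0.5 -0.1 -0.9] M [ 0.04 -0.14 -0.04] w 29.8 j [ 0.21  0.41 -0.1  -0.01 -1.12  0.11]
[-0.75707927 -0.28189902  0.33224448]
```

View pics/w23.png

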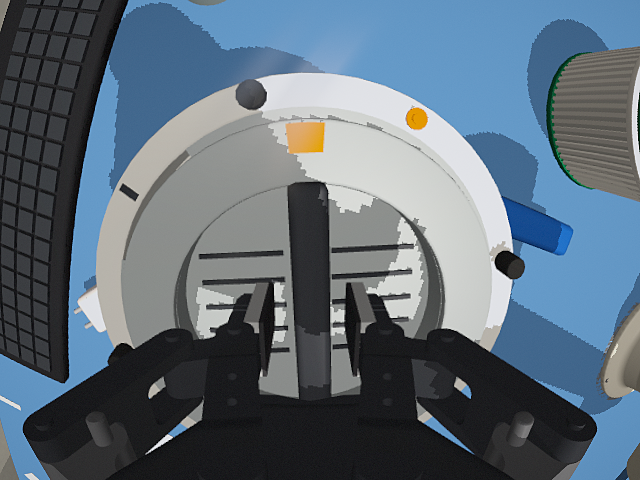

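The bar lags the tool by about 2° and the lug mark is about 25–28° short of the orange dot at (416,118). Regrip and turn on.

Call:
{"fn": "arm_command", "kwargs": {"commands": [0,0,0,0,0,0,0,0,0,0,0,0,0,0,0,0,0,0,0,0], "jaw": 0}}

```text
clock: 33.75
position: [593.9, -34.7, 178.0]
ee_rot: [0.81, -0.585, -0.021, 0.02]
contact_force: [-1.8, -0.0, 0.4]
gripper_width: 12.9
```

Call:
{"fn": "arm_command", "kwargs": {"commands": [0,0,0,5,0,0,0,6,0,0,0,6,0,0,0,6,0,0,0,5]}}

```text
clock: 34.25
position: [594.3, -35.3, 177.9]
ee_rot: [-0.639, 0.769, 0.015, -0.025]
contact_force: [-1.0, 0.6, 1.5]
gripper_width: 12.8
```

```bash
python3 - <<'E'
from h import *
s,r=st();print(to([594.3,-34,176]));save("wrist","w24.png")
E
```

```text
t 34.25 pos [594.3 -35.3 177.9] xaxis yaw -100.52 zax [-0.057 -0.009 -0.998] F [-1.   0.6  1.5] M [ 0.54 -0.46  0.38] w 12.8 j [ 0.21  0.4  -0.1  -0.   -1.12 -0.39]
[-1.27751209  0.10610833  1.84736888]
```

View pics/w24.png

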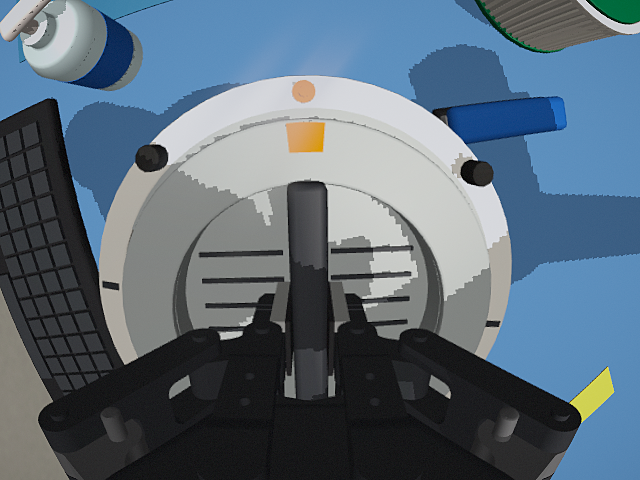

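The lug mark at (305,138) is in line with the orange dot at (303,92). I'll push a little further to confirm the end stop.

Call:
{"fn": "arm_command", "kwargs": {"commands": [0,0,0,3,0,0,0,3,0,0,0,3,0,0,0,2,0,0,0,0]}}

```text
clock: 34.8
position: [593.3, -34.6, 178.0]
ee_rot: [-0.575, 0.817, 0.012, -0.028]
contact_force: [-1.5, -2.5, 1.6]
gripper_width: 12.7
```

```bash
python3 - <<'E'
from h import *
s,r=st()
E
```

```text
t 34.80 pos [593.3 -34.6 178. ] xaxis yaw -109.68 zax [-0.06  -0.013 -0.998] F [-1.5 -2.5  1.6] M [0.41 0.03 3.32] w 12.7 j [ 0.21  0.4  -0.1   0.   -1.13 -0.56]
```

The torque rises to 3.3 N·m, so it is at the end stop. Releasing and checking.

Call:
{"fn": "arm_command", "kwargs": {"commands": [0,0,0,-3,0,0,0,-3,0,0,0,-3,0,0,0,0,0,0,0,0]}}

```text
clock: 35.3
position: [593.8, -35.0, 178.1]
ee_rot: [-0.636, 0.771, 0.014, -0.026]
contact_force: [-1.6, 0.5, 2.0]
gripper_width: 12.7
```

Call:
{"fn": "arm_command", "kwargs": {"commands": [0,0,0,0,0,0,0,0,0,0,0,0,0,0,0,0,0,0,0,0], "jaw": 0.45}}

```text
clock: 35.8
position: [593.3, -35.2, 176.6]
ee_rot: [-0.632, 0.774, 0.015, -0.027]
contact_force: [-0.2, -0.1, -0.3]
gripper_width: 38.6
```

Call:
{"fn": "arm_command", "kwargs": {"commands": [0,0,-0.005,0,0,0,-0.015,0,0,0,-0.025,0,0,0,-0.03,0,0,0,-0.03,0]}}

```text
clock: 36.3
position: [597.4, -34.2, 280.6]
ee_rot: [-0.632, 0.774, 0.019, -0.032]
contact_force: [0.4, 0.3, -0.1]
gripper_width: 38.1
```

Call:
{"fn": "arm_command", "kwargs": {"commands": [0,0,-0.03,0,0,0,-0.02,0,0,0,-0.01,0,0,0,0,0,0,0,0,0]}}

```text
clock: 36.8
position: [602.9, -33.4, 348.7]
ee_rot: [-0.631, 0.775, 0.016, -0.028]
contact_force: [-0.7, 0.5, -0.2]
gripper_width: 38.3
```

```bash
python3 - <<'E'
from h import *
s,r=st();save("wrist","w25.png");save("scene","s25.png")
fit("pics/s25.png","scene",191,78,(593.6,-33.2),2)
im=cv2.imread("pics/s25.png");cv2.imwrite("pics/s25z.png",cv2.resize(im[170:310,260:400],None,fx=4.3,fy=4.3,interpolation=cv2.INTER_CUBIC))
E
```

```text
t 36.80 pos [602.9 -33.4 348.7] xaxis yaw -101.59 zax [-0.063 -0.011 -0.998] F [-0.7  0.5 -0.2] M [ 0.05 -0.11 -0.06] w 38.3 j [ 0.21  0.33  0.21 -0.   -1.52 -0.41]
pics/s25.png scene [587.7 -25.8  82.7] 58 med res 2.2
```

View pics/w25.png

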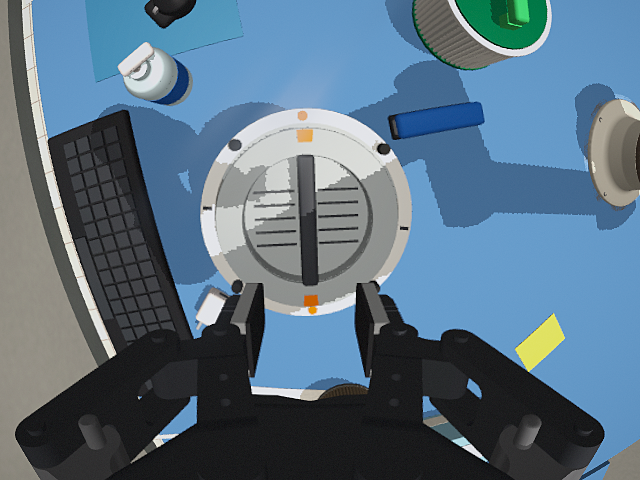

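View pics/s25z.png

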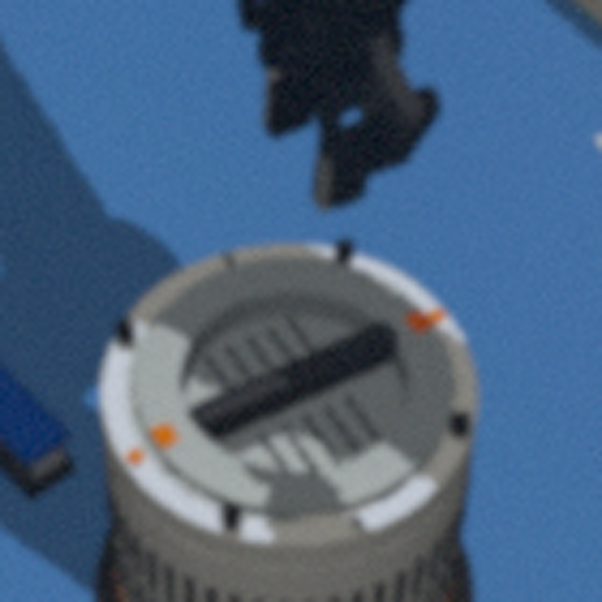

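```bash
python3 - <<'E'
from h import *
im=cv2.imread("pics/w25.png");hsv=cv2.cvtColor(im,cv2.COLOR_BGR2HSV)
m=((hsv[...,0]>5)&(hsv[...,0]<22)&(hsv[...,1]>90)&(hsv[...,2]>150)).astype(np.uint8);m[:,:280]=0;m[:,340:]=0;m[330:]=0
n,l,s,c=cv2.connectedComponentsWithStats(m)
for i in range(1,n):
    if s[i,4]>15: print(s[i,4],c[i].round(1),unpix("wrist",c[i],186)[:2].round(1),unpix("wrist",c[i],191)[:2].round(1))
ang=lambda a,b:np.degrees(np.arctan2(*(a-b)[[1,0]]))
print("bar",ang(unpix("wrist",(305.5,157),197),unpix("wrist",(311,284),197)))
save("top","t26.png",(220,140,460,320),3.3)
E
```

```text
67 [302.  115.1] [ 583.1 -118.5] [ 583.4 -118.1]
186 [304.7 135.2] [ 584.3 -101.7] [ 584.5 -101.7]
215 [310.9 302.6] [608.9  43.3] [608.7  41. ]
bar -99.25051052699192
```

View pics/t26.png

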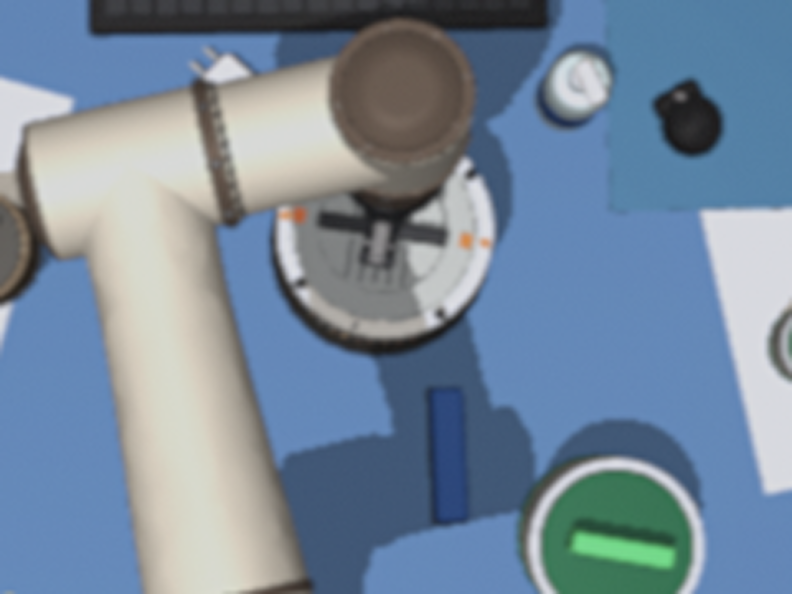

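```bash
python3 -c "
from bench import arm
print(arm.job_done(),arm.read_state()['clock'])"
```

```text
the job is handed in; nothing more can be done
the job is handed in; nothing more can be done
```

I put the middle-sized white filter into the purifier, set the cover on top with both lugs through the gaps, and turned it clockwise to its end stop. The job was handed in at about 37 s.

**Last checks:**
- **Filter:** contact on the floor was felt at 16 N. It was held about 2° off upright just then, so I read the floor contact about 1.5 mm high. I let it go there and did not measure its final height after release.
- **Cover:** it seated at the right height, within a millimetre or two, and not 10 mm too high. After release it looked flush, but my circle fit to its edge failed because the gripper blocked the view.
- **Lock:** the bar lies at −99.3° against about −98.9° for the orange dots. Turning further at the stop raised the torque to 3.3 N·m. There was no separate click signal, so I judge the lock from the alignment and the stop.
- **Rest of the desk:** I saw nothing else touched in the pictures. The arm ended clear, about 150 mm above the cover, with wrist force readings under 1 N.

**Problem along the way:** the tool drifted up to about 4° off vertical during fast sideways moves. I let go and regripped the cover during the twist so that it would sit flat.

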